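Re-park the microscope objectives in order

ROBOT

A 7-joint arm with a two-finger parallel gripper is mounted at the origin on the work surface. World frame = base frame: x ahead of the robot, y to its left, z up, the work surface at z = 0. Lengths are in m, angles in rad, forces in N, time in s.
With the tool pointing down it reaches from about 0.4 to 0.85 m from the base axis. Payload 4.5 kg.
Tool frame: the origin (TCP) lies on the centre line of the jaws, within the pads' length; the fingertips stand 11 mm ahead of it and the grasp point (between the pads) lies 8 mm behind it; z points along the fingers, y is the line along which they close (so a half turn about z gives the same grasp; the last joint's range is limited). The gripper opens to 88 mm and grips with 3 to 60 N. Pads are 18 mm wide; open, the fingers measure 123 mm over their backs; the gripper's body (75 mm by 187 mm) begins 45 mm behind the grasp point.
Start: joints at [-1.135, 0.689, -0.195, 1.565, 0.157, 0.902, -0.215], TCP at [0.244, 0.575, 0.25] pointing down, gripper open.
Joint ranges: [-3.01, 3.01], [-0.46, 2.08], [-1.47, 1.51], [0.13, 2.56], [-1, 4.14], [0.04, 2.09], [-2.66, 2.66]. Speed limits (rad/s): [2.57, 2.57, 3.14, 3.14, 3.14, 3.14, 3.14].

INTERFACE

Orientations are given as a unit quaternion [x, y, z, w].
In Python, from plant import * gives the robot as it stands. The module is installed in compiled form; this text tells all that it offers.
- The arm moves only by the tool send_rows, never from a script. Its argument "motion" is a list of rows, each an object of numbers: "x", "y", "z": the shift along the tool's x, y, z in cm; "rx", "ry", "rz": the turn, a rotation vector about the tool's x, y, z in rad; "jaw": the finger opening in cm, from 0 to 8.81. In form: [{"x": .., "y": .., "z": .., "rx": .., "ry": .., "rz": .., "jaw": ..}, ...]. A call has exactly 5 rows; each row shifts and turns the commanded pose from where the row before left it, along the tool's axes as they then stand; what a row does not reach is not made up. A row lasts 1/10 s, in which the tool goes at most 50 mm and 8.59 degrees, less where a joint would pass 70% of its speed; a pose out of reach is approached as far as the arm can. A call is refused whole if a number of a shift passes 5 or a number of a turn 0.15, either way. A call with a gripper value outside its range is refused whole. The fingers move at their own pace and stop on an object; "grip_force" is the grip in N (left out, the last holds). Time passes only in rows, so rows that do not move let the fingers close, or fill a call up. It gives the time, the measured TCP pose, the force, the opening and the grip force at its end, in the units of the state.
- get_state(): the state, without advancing time (a new reading comes with each control period).
- snapshot(name): name is "scene" or "top" or "wrist"; returns a dict with "img" (420x560x3 uint8, red, green, blue), "vertical_fov" (degrees; the focal length in pixels is half the picture's height over the tangent of half this angle, whatever the lens; pixels are square), "cx", "cy" (the principal point, pixels), "extrinsics" (4x4, takes a point from camera to world coordinates). Camera axes: x right, y up, looking along -z (the intrinsics and any distortion apply to the point x, -y, -z); pixel columns grow to the right and rows downward; lengths in m; the calibration is good to about 2 mm. A picture is of the moment at which its call begins. There is no depth.
- finish_job(): hands the job in; it is judged then, once.
The state is a dict: "clock": time; "q": joint angles; "qd": joint speeds; "joint_torque": joint torques, N m; "tool_pos": TCP position; "eef_rot": TCP orientation; "contact_force": force on the tool from outside, world axes, zero at the start; "moment": the same for the moment, N m; "opening": opening from 0.0 (shut) to 1.0 (fully open); "finger_force": force on a finger pad.
Only numpy, scipy, OpenCV 4.12 (cv2) and the standard library are available. Lean on these libraries where they do the work, as an engineer would, in place of code of your own. Each camera call takes 0.05 s, during which the arm holds its last target. There are 200 camera calls.

TASK

The four microscope objectives are all parked on the wrong stands. Put each on its own stand, upright with the nose up and centred on the grey disc: the shortest on the stand with one stud, the next longer on two studs, the next on three, and the longest on four; the plain stand without studs is free to use on the way. They are delicate: never drop one or tip it over, and leave the yellow slide box where it lies.

Things in the scene. Friction and masses are not known exactly. Their poses are not given: they have to be found in the camera images.
- objective_a: Microscope objective, the shortest and widest of the four: steel with black bands, diameter 48 mm, length 30 mm, nose up. Straight round barrel for the lower 20 mm (grip it there from above), then a 30 mm wide nose. Origin: centre of its flat foot, z up towards the nose. About 0.09 to 0.2 kg. Starts within 6 mm of the centre of a wrong stand.
- objective_b: Microscope objective, the second shortest of the four: steel with black bands, diameter 40 mm, length 44 mm, nose up. Straight round barrel for the lower 34 mm (grip it there from above), then a 25 mm wide nose. Origin: centre of its flat foot, z up towards the nose. About 0.09 to 0.2 kg. Starts within 6 mm of the centre of a wrong stand.
- objective_c: Microscope objective, the second longest of the four: steel with black bands, diameter 32 mm, length 58 mm, nose up. Straight round barrel for the lower 48 mm (grip it there from above), then a 20 mm wide nose. Origin: centre of its flat foot, z up towards the nose. About 0.09 to 0.2 kg. Starts within 6 mm of the centre of a wrong stand.
- objective_d: Microscope objective, the longest and slimmest of the four: steel with black bands, diameter 26 mm, length 72 mm, nose up. Straight round barrel for the lower 62 mm (grip it there from above), then a 16 mm wide nose. Origin: centre of its flat foot, z up towards the nose. About 0.09 to 0.2 kg. Starts within 6 mm of the centre of a wrong stand.
- stand_plain: Fixed flat aluminium plate, 86 mm (its x) by 76 mm (its y), 10 mm thick, with a flush grey disc 62 mm wide to stand things on. Origin: on the bench under the disc's centre, z up. The plate spans x -33 to +53 mm. It has no studs: the spare stand, empty at the start.
- stand_one: Fixed flat aluminium plate, 86 mm (its x) by 76 mm (its y), 10 mm thick, with a flush grey disc 62 mm wide to stand things on. Origin: on the bench under the disc's centre, z up. The plate spans x -33 to +53 mm. It has one black stud (11 mm wide, 3 mm high at x = +43 mm), for the shortest and widest objective.
- stand_two: Fixed flat aluminium plate, 86 mm (its x) by 76 mm (its y), 10 mm thick, with a flush grey disc 62 mm wide to stand things on. Origin: on the bench under the disc's centre, z up. The plate spans x -33 to +53 mm. It has two black studs (11 mm wide, 3 mm high, 16 mm apart, in a row along y at x = +43 mm), for the second shortest objective.
- stand_three: Fixed flat aluminium plate, 86 mm (its x) by 76 mm (its y), 10 mm thick, with a flush grey disc 62 mm wide to stand things on. Origin: on the bench under the disc's centre, z up. The plate spans x -33 to +53 mm. It has three black studs (11 mm wide, 3 mm high, 16 mm apart, in a row along y at x = +43 mm), for the second longest objective.
- stand_four: Fixed flat aluminium plate, 86 mm (its x) by 76 mm (its y), 10 mm thick, with a flush grey disc 62 mm wide to stand things on. Origin: on the bench under the disc's centre, z up. The plate spans x -33 to +53 mm. It has four black studs (11 mm wide, 3 mm high, 16 mm apart, in a row along y at x = +43 mm), for the longest and slimmest objective.
- slide_box: Closed yellow slide box, 90 x 85 mm, 33 mm high, lying loose on the bench beside the stands; a bystander. Origin: centre of its underside, z up.
There are look-alikes about, which are no part of the job. What is shaped like the stand_three but green is not meant.

How it is judged:
By the outcome, as a careful person would: the job done as asked, in the order asked, and still so for the second after the job is handed in, with the robot touching nothing.
It also fails if it takes over 136 s, if anything falls off the work surface, if the arm or the gripper's body presses on something with over 40 N, if the wrist force passes 120 N, or if a joint passes its speed limit or range.

## Working session

There is one attempt and no reset: what is moved stays moved. The work goes in short steps, Python scripts to look and compute and a tool call to move; the robot and the scene stay as the last step left them, time stands still between calls to the robot, and variables do not carry over. Pictures are saved under pics/ and viewed, at most 14 in all, crops included, and the job is handed in when it is done.

Besides the shell and the picture viewer there is one more tool, called after "Emit:" as name(argument=value, ...), one argument or row to a line, values as JSON. send_rows: Moves the arm, as the interface text tells. Its arguments: {"type":"object","properties":{"motion":{"type":"array"},"grip_force":{"type":"number"}},"required":["motion"]}

```bash
mkdir -p pics; python3 - <<'E'
from plant import *
import cv2
s=get_state();print(s)
for n in("scene","top"):
    d=snapshot(n);cv2.imwrite(f"pics/{n}0.png",d["img"][:,:,::-1]);print(n,{k:v for k,v in d.items() if k!="img"})
E
```

```text
{'clock': 0.0, 'q': array([-1.1352288 ,  0.68997273, -0.19450643,  1.56636515,  0.1573272 ,
        0.90247545, -0.21509286]), 'qd': array([-0.00037331, -0.0012117 , -0.00023817,  0.00111393,  0.0006617 ,
       -0.00024021,  0.00021823]), 'joint_torque': array([-1.72319542e-04, -5.27571023e+01, -1.26685783e+00, -1.53429955e+01,
       -5.26103633e-02,  6.58043049e-03,  1.79084204e-04]), 'tool_pos': array([0.24421643, 0.57464244, 0.24891121]), 'eef_rot': array([ 1.99483786e-01,  9.79900702e-01, -9.07360211e-04, -1.04425366e-04]), 'contact_force': array([ 0.01767043, -0.19772605, -0.09538981]), 'moment': array([-0.00740217, -0.00074334, -0.04012075]), 'finger_force': 0.0, 'opening': 0.9995257495570793}
scene {'vertical_fov': 57.530261507186644, 'cx': 278.20848155262075, 'cy': 213.66965015179179, 'extrinsics': array([[-0.44714475, -0.77162463,  0.45239033,  0.93474939],
       [ 0.89445542, -0.38761631,  0.2229419 ,  0.19606652],
       [ 0.00332641,  0.50433028,  0.86350443,  0.67716586],
       [ 0.        ,  0.        ,  0.        ,  1.        ]])}
top {'vertical_fov': 44.55931235395396, 'cx': 294.33573681611, 'cy': 216.77086614503582, 'extrinsics': array([[-0.00686969,  0.99520308, -0.09758914,  0.47275256],
       [-0.99988188, -0.00817808, -0.01301339,  0.05238827],
       [-0.01374906,  0.09748821,  0.9951417 ,  1.32456765],
       [ 0.        ,  0.        ,  0.        ,  1.        ]])}
```

View pics/top0.png

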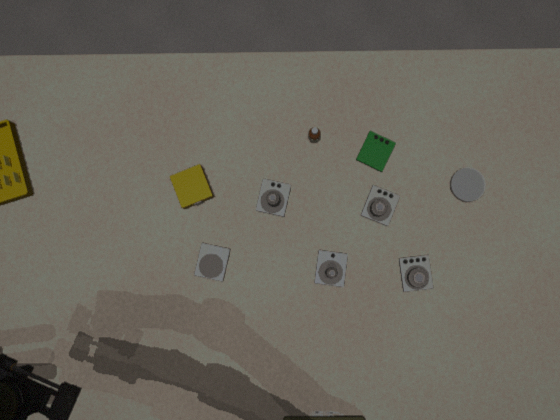

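View pics/scene0.png

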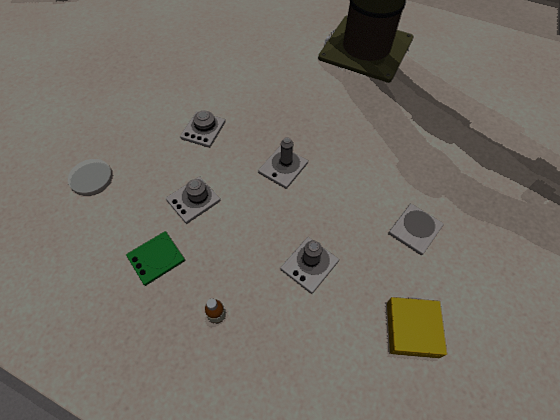

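The stands with one, two, three and four studs are at about (332,269), (273,200), (379,207) and (417,275) in the top picture. They appear to hold d, c, b and a in that order. The plain stand is at (211,264). Look-alikes are the green plate (376,152), the grey plate disc (467,185) and the brown bottle (314,135). I'll check this choice in a rectified close crop.

```bash
cat > h.py <<'E'
from plant import *
import cv2, numpy as np
from scipy.spatial.transform import Rotation as R
def proj(d,P):
    E=np.linalg.inv(d["extrinsics"]);p=np.atleast_2d(P)@E[:3,:3].T+E[:3,3]
    f=210/np.tan(np.radians(d["vertical_fov"]/2))
    return np.c_[d["cx"]+f*p[:,0]/-p[:,2], d["cy"]-f*p[:,1]/-p[:,2]]
def rect(d,z,x0,x1,y0,y1,s):
    """top-down view of plane z; col=(y1-y)*s, row=(x1-x)*s (s px per m)"""
    W=np.array([[x1,y1,z],[x1,y0,z],[x0,y0,z],[x0,y1,z]]);w,h=(y1-y0)*s,(x1-x0)*s
    H=cv2.getPerspectiveTransform(proj(d,W).astype(np.float32),np.float32([[0,0],[w,0],[w,h],[0,h]]))
    return cv2.warpPerspective(d["img"][:,:,::-1].copy(),H,(int(round(w)),int(round(h))),flags=cv2.INTER_CUBIC)
def tool(p,s=None):
    "vector to world point p, in tool axes, cm"
    s=s or get_state();return R.from_quat(s["eef_rot"]).inv().apply(np.array(p)-s["tool_pos"])*100
E
python3 - <<'E'
from h import *
d=snapshot("top");im=rect(d,0.01,.24,.56,-.34,.30,1250)
for k in range(0,7):
    c=int((.3-(.3-.1*k))*1250);cv2.line(im,(c,0),(c,6),(0,0,255),1)
cv2.imwrite("pics/r.png",im)
E
```

```text
(no output)
```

View pics/r.png

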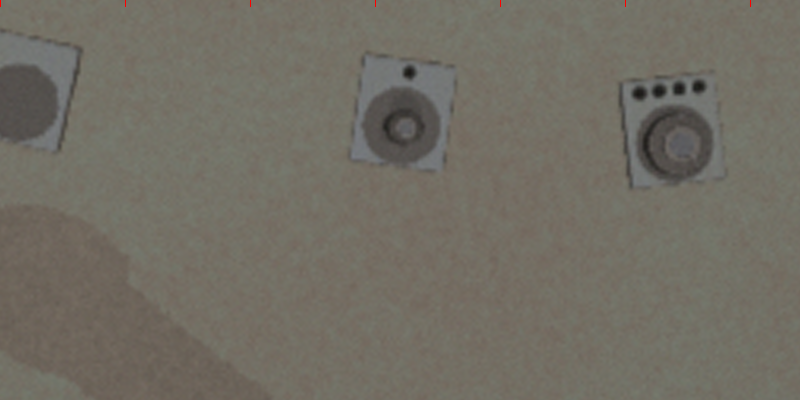

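The crop confirms that stand_one (401,126) holds the slim d and stand_four (675,143) holds the wide a, with plain at (18,102). Stands two and three fall outside it, so I'll shift the window.

```bash
python3 - <<'E'
from h import *
d=snapshot("top");im=rect(d,0.01,.40,.80,-.30,.34,1250)
cv2.imwrite("pics/r2.png",im)
E
```

```text
(no output)
```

View pics/r2.png

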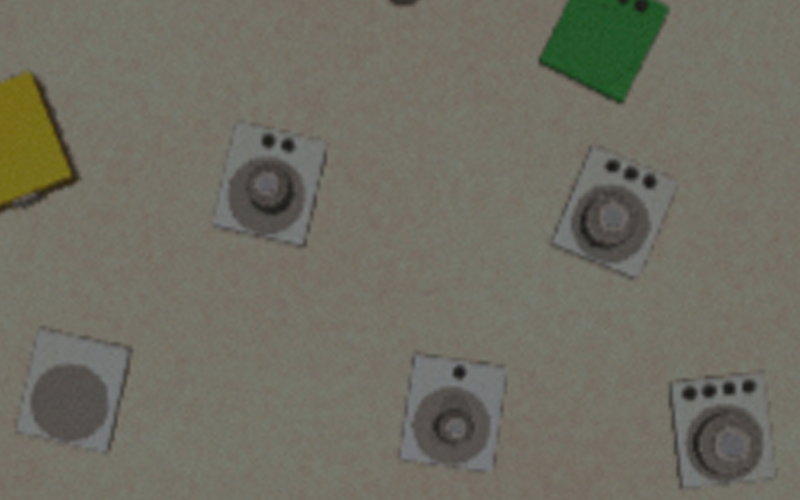

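Rectified positions: one (451,427), two (267,196), three (611,223), four (725,443), plain (69,402), holding d, c, b and a as thought. The green plate at (605,45) is ignored. Next I move over stand_one.

Emit:
send_rows(
  motion=[
    {"x":0,"y":0,"z":1,"rx":0,"ry":0,"rz":-0.134,"jaw":8.8},
    {"x":0,"y":0,"z":1,"rx":0,"ry":0,"rz":-0.134,"jaw":8.8},
    {"x":0,"y":0,"z":1,"rx":0,"ry":0,"rz":-0.134,"jaw":8.8},
    {"x":-1.5,"y":-4.2,"z":0,"rx":0,"ry":0,"rz":0,"jaw":8.8},
    {"x":-1.5,"y":-4.2,"z":0,"rx":0,"ry":0,"rz":0,"jaw":8.8},
  ],
)

```text
clock: 0.7
tool_pos: [0.2738, 0.4908, 0.2189]
eef_rot: [-0.001, 1.0, -0.0, -0.001]
contact_force: [1.0, -0.7, -0.5]
opening: 0.998
finger_force: 0.0
```

Emit:
send_rows(
  motion=[
    {"x":-1.5,"y":-4.2,"z":0,"rx":0,"ry":0,"rz":0,"jaw":8.8},
    {"x":-1.5,"y":-4.2,"z":0,"rx":0,"ry":0,"rz":0,"jaw":8.8},
    {"x":-1.5,"y":-4.2,"z":0,"rx":0,"ry":0,"rz":0,"jaw":8.8},
    {"x":-1.5,"y":-4.2,"z":0,"rx":0,"ry":0,"rz":0,"jaw":8.8},
    {"x":-1.5,"y":-4.2,"z":0,"rx":0,"ry":0,"rz":0,"jaw":8.8},
  ],
)

```text
clock: 1.2
tool_pos: [0.3499, 0.2796, 0.2198]
eef_rot: [-0.0, 1.0, 0.0, 0.0]
contact_force: [1.5, -0.1, -1.1]
opening: 1.0
finger_force: 0.0
```

Emit:
send_rows(
  motion=[
    {"x":-1.5,"y":-4.2,"z":0,"rx":0,"ry":0,"rz":0,"jaw":8.8},
    {"x":-1.5,"y":-4.2,"z":0,"rx":0,"ry":0,"rz":0,"jaw":8.8},
    {"x":-1.5,"y":-4.2,"z":0,"rx":0,"ry":0,"rz":0,"jaw":8.8},
    {"x":-1.5,"y":-4.2,"z":0,"rx":0,"ry":0,"rz":0,"jaw":8.8},
    {"x":0,"y":0,"z":0,"rx":0,"ry":0,"rz":0,"jaw":8.8},
  ],
)

```text
clock: 1.7
tool_pos: [0.4108, 0.1061, 0.2193]
eef_rot: [0.006, 1.0, -0.002, -0.0]
contact_force: [-1.1, 0.6, -0.1]
opening: 1.0
finger_force: 0.0
```

```bash
python3 - <<'E'
from h import *
s=get_state();print(s["clock"],s["tool_pos"],s["eef_rot"],tool([.459,-.021,.2],s))
d=snapshot("wrist");cv2.imwrite("pics/w1.png",d["img"][:,:,::-1]);print({k:v for k,v in d.items() if k!="img"}, proj(d,[.4584,-.0212,.01]))
E
```

```text
1.7 [0.41083253 0.10612286 0.2193257 ] [ 6.09265141e-03  9.99978997e-01 -2.17807646e-03 -3.76551847e-04] [ -4.97271302 -12.64411023   1.98411335]
{'vertical_fov': 58.73435145150047, 'cx': 281.92534137259315, 'cy': 214.20082329512172, 'extrinsics': array([[ 0.01157786, -0.95076747, -0.30968882,  0.33030305],
       [ 0.99992072,  0.00947489,  0.00829389,  0.10830965],
       [-0.00495129, -0.30976029,  0.95080179,  0.35303711],
       [ 0.        ,  0.        ,  0.        ,  1.        ]])} [[153.44370574 231.24612193]]
```

View pics/w1.png

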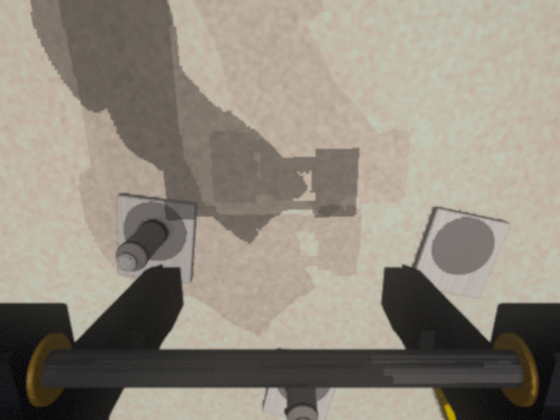

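The wrist view shows d at lower left (disc about (153,232), nose top about (125,261)) and the plain disc at (463,246). Both agree with the top-camera map.

```bash
cat >> h.py <<'E'
def back(d,uv,z):
    f=210/np.tan(np.radians(d["vertical_fov"]/2));E=d["extrinsics"]
    v=E[:3,:3]@np.array([(uv[0]-d["cx"])/f,-(uv[1]-d["cy"])/f,-1]);c=E[:3,3]
    return np.round((c+v*(z-c[2])/v[2])[:2],4)
E
python3 - <<'E'
from h import *
d=snapshot("wrist")
print("d",back(d,(125,261),.082),"plain",back(d,(463,246),.01),"one",back(d,(153,232),.01))
im=d["img"][:,:,::-1].copy()
a=cv2.resize(im[180:310,100:260],None,fx=2.5*1,fy=2.5,interpolation=cv2.INTER_CUBIC)
b=cv2.resize(im[180:310,390:550],None,fx=2.5,fy=2.5,interpolation=cv2.INTER_CUBIC)
cv2.imwrite("pics/w1c.png",np.hstack([a,b]))
E
```

```text
d [ 0.4567 -0.0153] plain [0.4761 0.2896] one [ 0.4593 -0.0171]
```

View pics/w1c.png

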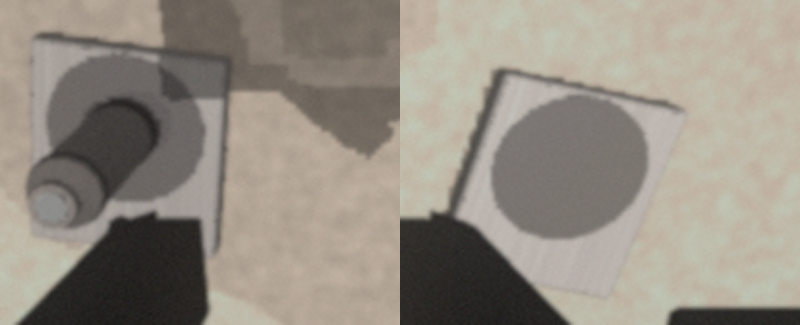

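Emit:
send_rows(
  motion=[
    {"x":-0.8,"y":-3.1,"z":0.5,"rx":0,"ry":0,"rz":0,"jaw":8.8},
    {"x":-1.6,"y":-3.2,"z":0.5,"rx":0,"ry":0,"rz":0,"jaw":8.8},
    {"x":-1.6,"y":-3.2,"z":0.5,"rx":0,"ry":0,"rz":0,"jaw":8.8},
    {"x":-0.8,"y":-3.1,"z":0.5,"rx":0,"ry":0,"rz":0,"jaw":8.8},
    {"x":0,"y":0,"z":0,"rx":0,"ry":0,"rz":0,"jaw":8.8},
  ],
)

```text
clock: 2.3
tool_pos: [0.4581, -0.0153, 0.199]
eef_rot: [0.002, 1.0, -0.001, -0.0]
contact_force: [-0.2, -0.9, 0.5]
opening: 1.002
finger_force: 0.0
```

```bash
cat >> h.py <<'E'
import pickle
def snap(name,fn,cam="wrist",x=0,y=0,w=560,h=420,k=1):
    d=snapshot(cam);pickle.dump(d,open(fn+".pkl","wb"))
    cv2.imwrite(f"pics/{fn}.png",cv2.resize(d["img"][y:y+h,x:x+w,::-1],None,fx=k,fy=k,interpolation=cv2.INTER_CUBIC));return d
E
python3 - <<'E'
from h import *
d=snap("wrist","w2");s=get_state();print(s["tool_pos"],s["eef_rot"],proj(d,[[.4584,-.0212,.01],[.458,-.018,.082],[.4784,.2848,.01],[.4456,-.24,.01]]))
E
```

```text
[ 0.4577777  -0.01266572  0.19933485] [ 5.24810059e-04  9.99999833e-01  1.57799744e-04 -1.81235794e-04] [[275.07836838 188.20009075]
 [277.606178   212.49194657]
 [614.03984658 208.75806274]
 [ 26.45271748 174.77737615]]
```

View pics/w2.png

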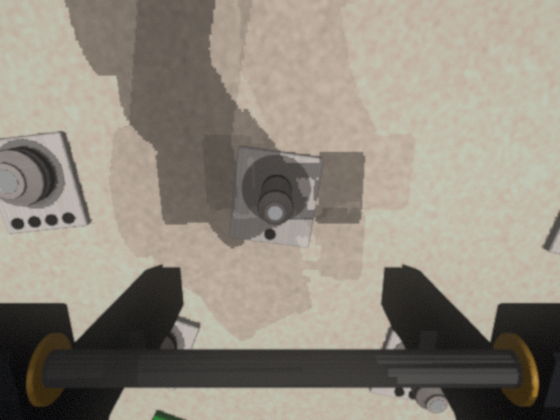

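d's nose top is at (274,213) on a disc centred at (275,187), so d stands at about (0.458, -0.0205). I descend and grip.

Emit:
send_rows(
  motion=[
    {"x":0,"y":-0.8,"z":2,"rx":0,"ry":0,"rz":0,"jaw":8.8},
    {"x":0,"y":0,"z":4,"rx":0,"ry":0,"rz":0,"jaw":8.8},
    {"x":0,"y":0,"z":4,"rx":0,"ry":0,"rz":0,"jaw":8.8},
    {"x":0,"y":0,"z":4,"rx":0,"ry":0,"rz":0,"jaw":6},
    {"x":0,"y":0,"z":1.7,"rx":0,"ry":0,"rz":0,"jaw":5},
  ],
)

```text
clock: 2.85
tool_pos: [0.4566, -0.017, 0.0403]
eef_rot: [-0.003, 1.0, 0.001, -0.001]
contact_force: [0.3, 0.0, -1.1]
opening: 0.844
finger_force: 0.0
```

Emit:
send_rows(
  motion=[
    {"x":0,"y":0,"z":0,"rx":0,"ry":0,"rz":0,"jaw":4},
    {"x":0,"y":0,"z":0,"rx":0,"ry":0,"rz":0,"jaw":3.6},
    {"x":0,"y":0,"z":0,"rx":0,"ry":0,"rz":0,"jaw":3.4},
    {"x":0,"y":0,"z":0,"rx":0,"ry":0,"rz":0,"jaw":3.4},
    {"x":0,"y":0,"z":0,"rx":0,"ry":0,"rz":0,"jaw":3.4},
  ],
)

```text
clock: 3.35
tool_pos: [0.4581, -0.0207, 0.0437]
eef_rot: [0.0, 1.0, 0.0, 0.001]
contact_force: [0.2, -0.2, 0.0]
opening: 0.396
finger_force: 0.0
```

```bash
python3 - <<'E'
from h import *
d=snap("wrist","w3",x=150,y=150,w=260,h=240,k=2.5);s=get_state();print(s["tool_pos"],s["eef_rot"],s["opening"],s["contact_force"],proj(d,[.458,-.0205,.082]))
E
```

```text
[ 0.45801072 -0.02076141  0.04346895] [1.54744829e-04 9.99999665e-01 2.16718121e-04 7.73788289e-04] 0.38249071472636614 [ 0.68735866 -0.04779306 -0.43494288] [[280.50030173 365.92556104]]
```

View pics/w3.png

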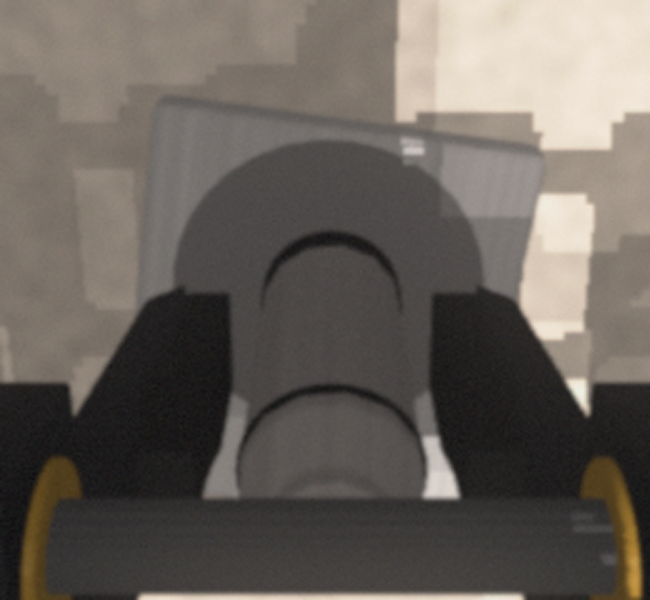

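d sits centred between the fingers (shoulder at crop (332,470), foot on the disc). I grip it with 20 N and lift.

Emit:
send_rows(
  motion=[
    {"x":0,"y":0,"z":0,"rx":0,"ry":0,"rz":0,"jaw":2.2},
    {"x":0,"y":0,"z":0,"rx":0,"ry":0,"rz":0,"jaw":2},
    {"x":0,"y":0,"z":0,"rx":0,"ry":0,"rz":0,"jaw":2},
    {"x":0,"y":0,"z":0,"rx":0,"ry":0,"rz":0,"jaw":2},
    {"x":0,"y":0,"z":0,"rx":0,"ry":0,"rz":0,"jaw":2},
  ],
  grip_force=20,
)

```text
clock: 3.9
tool_pos: [0.4577, -0.0208, 0.043]
eef_rot: [-0.0, 1.0, -0.0, 0.0]
contact_force: [-0.6, -0.4, 6.6]
opening: 0.289
finger_force: 20.0
```

Emit:
send_rows(
  motion=[
    {"x":0,"y":0,"z":-0.5,"rx":0,"ry":0,"rz":0,"jaw":2},
    {"x":0,"y":0,"z":-1.5,"rx":0,"ry":0,"rz":0,"jaw":2},
    {"x":0,"y":0,"z":-2,"rx":0,"ry":0,"rz":0,"jaw":2},
    {"x":0,"y":0,"z":-1,"rx":0,"ry":0,"rz":0,"jaw":2},
    {"x":0,"y":0,"z":0,"rx":0,"ry":0,"rz":0,"jaw":2},
  ],
)

```text
clock: 4.4
tool_pos: [0.458, -0.0209, 0.0938]
eef_rot: [0.0, 1.0, 0.0, 0.001]
contact_force: [-0.2, -0.0, -1.9]
opening: 0.29
finger_force: 20.0
```

Emit:
send_rows(
  motion=[
    {"x":-0.1,"y":1.5,"z":0,"rx":0,"ry":0,"rz":0,"jaw":2},
    {"x":-0.2,"y":3,"z":0,"rx":0,"ry":0,"rz":0,"jaw":2},
    {"x":-0.3,"y":4,"z":0,"rx":0,"ry":0,"rz":0,"jaw":2},
    {"x":-0.3,"y":4.5,"z":0,"rx":0,"ry":0,"rz":0,"jaw":2},
    {"x":-0.3,"y":4.5,"z":0,"rx":0,"ry":0,"rz":0,"jaw":2},
  ],
)

```text
clock: 4.9
tool_pos: [0.469, 0.1555, 0.0919]
eef_rot: [0.0, 1.0, -0.0, -0.001]
contact_force: [2.0, 0.1, -0.7]
opening: 0.285
finger_force: 20.0
```

Emit:
send_rows(
  motion=[
    {"x":-0.3,"y":4.5,"z":0,"rx":0,"ry":0,"rz":0,"jaw":2},
    {"x":-0.3,"y":4.5,"z":0,"rx":0,"ry":0,"rz":0,"jaw":2},
    {"x":-0.2,"y":3,"z":0,"rx":0,"ry":0,"rz":0,"jaw":2},
    {"x":0,"y":1,"z":0,"rx":0,"ry":0,"rz":0,"jaw":2},
    {"x":0,"y":0,"z":0,"rx":0,"ry":0,"rz":0,"jaw":2},
  ],
)

```text
clock: 5.4
tool_pos: [0.4767, 0.2853, 0.092]
eef_rot: [-0.001, 1.0, -0.0, -0.0]
contact_force: [1.0, 0.1, -2.1]
opening: 0.288
finger_force: 20.0
```

Emit:
send_rows(
  motion=[
    {"x":0,"y":0,"z":1.5,"rx":0,"ry":0,"rz":0,"jaw":2},
    {"x":0,"y":0,"z":1.5,"rx":0,"ry":0,"rz":0,"jaw":2},
    {"x":0,"y":0,"z":0,"rx":0,"ry":0,"rz":0,"jaw":2},
    {"x":0,"y":0,"z":0,"rx":0,"ry":0,"rz":0,"jaw":2},
    {"x":0,"y":0,"z":0,"rx":0,"ry":0,"rz":0,"jaw":2},
  ],
)

```text
clock: 5.9
tool_pos: [0.4779, 0.2833, 0.0632]
eef_rot: [0.001, 1.0, -0.0, 0.0]
contact_force: [-0.3, -0.1, -1.0]
opening: 0.288
finger_force: 20.0
```

```bash
python3 - <<'E'
from h import *
d=snap("wrist","w4",x=150,y=150,w=260,h=240,k=2.5);s=get_state();print(s["tool_pos"],s["eef_rot"],s["opening"],s["contact_force"],(proj(d,[[.4784,.2848,.01]])-150)*2.5)
E
```

```text
[0.47797246 0.28365358 0.06335936] [4.05514875e-04 9.99999841e-01 4.07150675e-05 3.90000838e-04] 0.2896215838953727 [ 0.9316068   0.16832079 -2.35769561] [[334.38933282 248.26587112]]
```

View pics/w4.png

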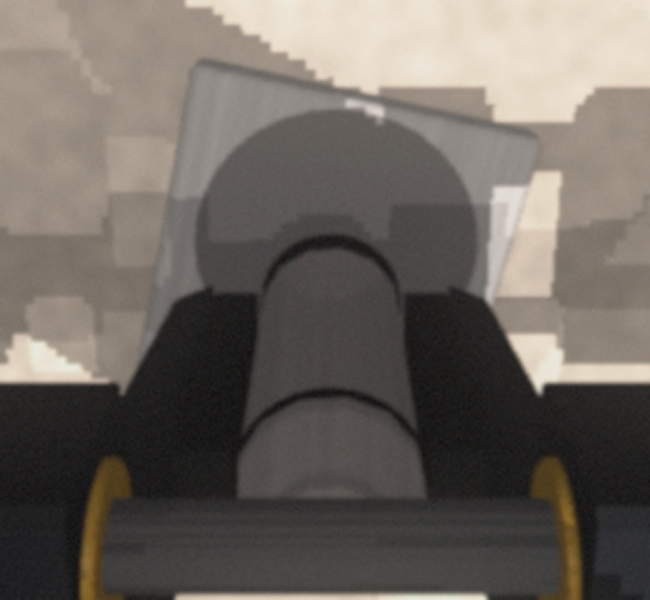

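d is held upright over the plain disc (centre about crop (336,245)). I lower 2 cm.

Emit:
send_rows(
  motion=[
    {"x":0,"y":0.1,"z":0.8,"rx":0,"ry":0,"rz":0,"jaw":2},
    {"x":0,"y":0,"z":0.6,"rx":0,"ry":0,"rz":0,"jaw":2},
    {"x":0,"y":0,"z":0.4,"rx":0,"ry":0,"rz":0,"jaw":2},
    {"x":0,"y":0,"z":0.15,"rx":0,"ry":0,"rz":0,"jaw":2},
    {"x":0,"y":0,"z":0,"rx":0,"ry":0,"rz":0,"jaw":2},
  ],
)

```text
clock: 6.45
tool_pos: [0.4772, 0.2853, 0.0431]
eef_rot: [-0.0, 1.0, -0.0, -0.0]
contact_force: [-0.3, 0.9, 0.0]
opening: 0.286
finger_force: 20.0
```

Emit:
send_rows(
  motion=[
    {"x":0,"y":0,"z":0.05,"rx":0,"ry":0,"rz":0,"jaw":2},
    {"x":0,"y":0,"z":0.05,"rx":0,"ry":0,"rz":0,"jaw":2},
    {"x":0,"y":0,"z":0,"rx":0,"ry":0,"rz":0,"jaw":2},
    {"x":0,"y":0,"z":0,"rx":0,"ry":0,"rz":0,"jaw":2},
    {"x":0,"y":0,"z":0,"rx":0,"ry":0,"rz":0,"jaw":2},
  ],
)

```text
clock: 6.95
tool_pos: [0.4773, 0.2853, 0.043]
eef_rot: [-0.0, 1.0, -0.0, 0.0]
contact_force: [-1.8, -0.5, 9.1]
opening: 0.286
finger_force: 20.0
```

Emit:
send_rows(
  motion=[
    {"x":0,"y":0,"z":0,"rx":0,"ry":0,"rz":0,"jaw":2.9},
    {"x":0,"y":0,"z":0,"rx":0,"ry":0,"rz":0,"jaw":3.4},
    {"x":0,"y":0,"z":0,"rx":0,"ry":0,"rz":0,"jaw":4.5},
    {"x":0,"y":0,"z":0,"rx":0,"ry":0,"rz":0,"jaw":5.5},
    {"x":0,"y":0,"z":0,"rx":0,"ry":0,"rz":0,"jaw":6.5},
  ],
)

```text
clock: 7.45
tool_pos: [0.4775, 0.2853, 0.0421]
eef_rot: [-0.0, 1.0, -0.0, -0.0]
contact_force: [-0.4, -0.1, 0.1]
opening: 0.636
finger_force: 0.0
```

Emit:
send_rows(
  motion=[
    {"x":0,"y":0,"z":-1.5,"rx":0,"ry":0,"rz":0,"jaw":8.8},
    {"x":0,"y":0,"z":-3,"rx":0,"ry":0,"rz":0,"jaw":8.8},
    {"x":0,"y":0,"z":-4,"rx":0,"ry":0,"rz":0,"jaw":8.8},
    {"x":0,"y":0,"z":-4,"rx":0,"ry":0,"rz":0,"jaw":8.8},
    {"x":0,"y":0,"z":-3,"rx":0,"ry":0,"rz":0,"jaw":8.8},
  ],
)

```text
clock: 7.95
tool_pos: [0.4778, 0.2855, 0.1995]
eef_rot: [-0.0, 1.0, 0.001, 0.001]
contact_force: [1.4, 0.1, 0.8]
opening: 0.998
finger_force: 0.0
```

Emit:
send_rows(
  motion=[
    {"x":0.2,"y":-3,"z":0,"rx":0,"ry":0,"rz":0,"jaw":8.8},
    {"x":0.3,"y":-4.5,"z":0,"rx":0,"ry":0,"rz":0,"jaw":8.8},
    {"x":0.3,"y":-4.5,"z":0,"rx":0,"ry":0,"rz":0,"jaw":8.8},
    {"x":0.3,"y":-4.5,"z":0,"rx":0,"ry":0,"rz":0,"jaw":8.8},
    {"x":0.3,"y":-4.5,"z":0,"rx":0,"ry":0,"rz":0,"jaw":8.8},
  ],
)

```text
clock: 8.45
tool_pos: [0.4632, 0.0736, 0.1973]
eef_rot: [-0.0, 1.0, -0.0, 0.0]
contact_force: [1.5, -0.1, -0.1]
opening: 0.996
finger_force: 0.0
```

Emit:
send_rows(
  motion=[
    {"x":0.3,"y":-4.5,"z":0,"rx":0,"ry":0,"rz":0,"jaw":8.8},
    {"x":0.3,"y":-4.5,"z":0,"rx":0,"ry":0,"rz":0,"jaw":8.8},
    {"x":0.3,"y":-4.5,"z":0,"rx":0,"ry":0,"rz":0,"jaw":8.8},
    {"x":0.3,"y":-4.5,"z":0,"rx":0,"ry":0,"rz":0,"jaw":8.8},
    {"x":0.2,"y":-4.5,"z":0,"rx":0,"ry":0,"rz":0,"jaw":8.8},
  ],
)

```text
clock: 8.95
tool_pos: [0.4491, -0.1516, 0.1972]
eef_rot: [-0.0, 1.0, -0.0, 0.0]
contact_force: [-0.2, 1.3, -1.1]
opening: 0.998
finger_force: 0.0
```

Emit:
send_rows(
  motion=[
    {"x":0.2,"y":-4.5,"z":0,"rx":0,"ry":0,"rz":0,"jaw":8.8},
    {"x":0,"y":-3,"z":0,"rx":0,"ry":0,"rz":0,"jaw":8.8},
    {"x":0,"y":-1.5,"z":0,"rx":0,"ry":0,"rz":0,"jaw":8.8},
    {"x":0,"y":0,"z":0,"rx":0,"ry":0,"rz":0,"jaw":8.8},
    {"x":0,"y":0,"z":0,"rx":0,"ry":0,"rz":0,"jaw":8.8},
  ],
)

```text
clock: 9.45
tool_pos: [0.4479, -0.2378, 0.1972]
eef_rot: [-0.001, 1.0, 0.001, 0.0]
contact_force: [-0.2, -0.4, 0.3]
opening: 1.0
finger_force: 0.0
```

```bash
python3 - <<'E'
from h import *
d=snap("wrist","w5",x=150,y=120,w=260,h=170,k=3);s=get_state();print(s["clock"],s["tool_pos"],s["eef_rot"],s["opening"],(proj(d,[[.4456,-.24,.01],[.4456,-.24,.04]])-[150,120])*3)
E
```

```text
9.5 [ 0.44803189 -0.23725118  0.1972397 ] [-1.74822551e-03  9.99998155e-01  7.93234218e-04  6.37922958e-05] 0.997040828421331 [[385.68437248 196.99362084]
 [384.83322199 223.567614  ]]
```

View pics/w5.png

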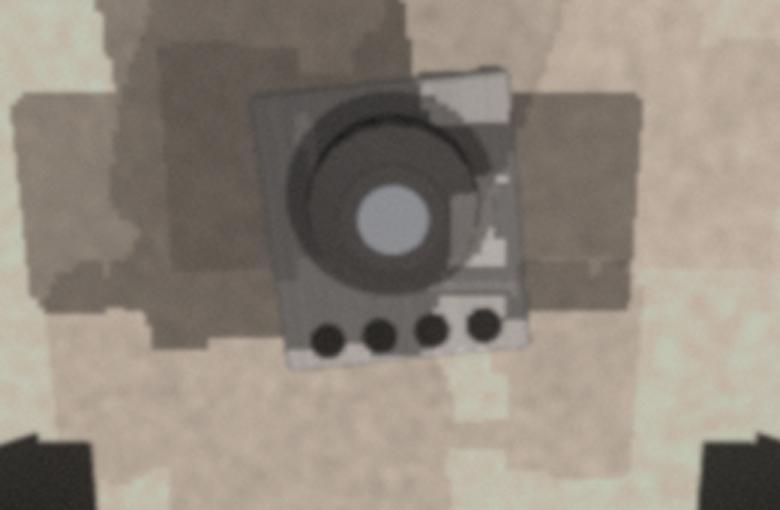

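a's nose top is at (393,220) on the four-stud disc centred at about (390,194), so a is at (0.4446, -0.2377). I descend to the barrel.

Emit:
send_rows(
  motion=[
    {"x":0.34,"y":0,"z":3,"rx":0,"ry":0,"rz":0,"jaw":8.8},
    {"x":0,"y":0,"z":4.5,"rx":0,"ry":0,"rz":0,"jaw":8.8},
    {"x":0,"y":0,"z":4.5,"rx":0,"ry":0,"rz":0,"jaw":8.8},
    {"x":0,"y":0,"z":2.7,"rx":0,"ry":0,"rz":0,"jaw":8.8},
    {"x":0,"y":0,"z":1.6,"rx":0,"ry":0,"rz":0,"jaw":8.8},
  ],
)

```text
clock: 10.0
tool_pos: [0.444, -0.2364, 0.0322]
eef_rot: [-0.002, 1.0, 0.001, -0.001]
contact_force: [0.1, -0.6, 0.1]
opening: 1.002
finger_force: 0.0
```

Emit:
send_rows(
  motion=[
    {"x":0,"y":0,"z":0.9,"rx":0,"ry":0,"rz":0,"jaw":7.5},
    {"x":0,"y":0,"z":0,"rx":0,"ry":0,"rz":0,"jaw":6.5},
    {"x":0,"y":0,"z":0,"rx":0,"ry":0,"rz":0,"jaw":6},
    {"x":0,"y":0,"z":0,"rx":0,"ry":0,"rz":0,"jaw":5.6},
    {"x":0,"y":0,"z":0,"rx":0,"ry":0,"rz":0,"jaw":5.6},
  ],
)

```text
clock: 10.5
tool_pos: [0.4447, -0.2399, 0.0261]
eef_rot: [0.0, 1.0, -0.0, 0.001]
contact_force: [0.3, 0.7, 0.6]
opening: 0.636
finger_force: 0.0
```

Emit:
send_rows(
  motion=[
    {"x":0,"y":0.15,"z":0,"rx":0,"ry":0,"rz":0,"jaw":5.2},
    {"x":0,"y":0,"z":0.1,"rx":0,"ry":0,"rz":0,"jaw":5},
    {"x":0,"y":0,"z":0,"rx":0,"ry":0,"rz":0,"jaw":4.6},
    {"x":0,"y":0,"z":0,"rx":0,"ry":0,"rz":0,"jaw":4.2},
    {"x":0,"y":0,"z":0,"rx":0,"ry":0,"rz":0,"jaw":4.2},
  ],
  grip_force=20,
)

```text
clock: 11.0
tool_pos: [0.4443, -0.2382, 0.0243]
eef_rot: [-0.0, 1.0, -0.0, 0.0]
contact_force: [-1.0, 0.1, 2.3]
opening: 0.541
finger_force: 20.0
```

Emit:
send_rows(
  motion=[
    {"x":0,"y":0,"z":0,"rx":0,"ry":0,"rz":0,"jaw":4.2},
    {"x":0,"y":0,"z":-0.5,"rx":0,"ry":0,"rz":0,"jaw":4.2},
    {"x":0,"y":0,"z":-1.5,"rx":0,"ry":0,"rz":0,"jaw":4.2},
    {"x":0,"y":0,"z":-2,"rx":0,"ry":0,"rz":0,"jaw":4.2},
    {"x":0,"y":0,"z":-1,"rx":0,"ry":0,"rz":0,"jaw":4.2},
  ],
)

```text
clock: 11.5
tool_pos: [0.4443, -0.2384, 0.0753]
eef_rot: [0.0, 1.0, -0.0, 0.0]
contact_force: [1.1, 1.1, -1.9]
opening: 0.54
finger_force: 20.0
```

```bash
python3 - <<'E'
from h import *
d=snap("wrist","w6",x=150,y=150,w=260,h=240,k=2.5);s=get_state();print(s["clock"],s["tool_pos"],s["opening"],s["contact_force"],s["finger_force"])
E
```

```text
11.55 [ 0.44473073 -0.23873507  0.07616454] 0.5385777131492964 [ 0.20827293  0.07143704 -0.17747385] 19.99973237514496
```

View pics/w6.png

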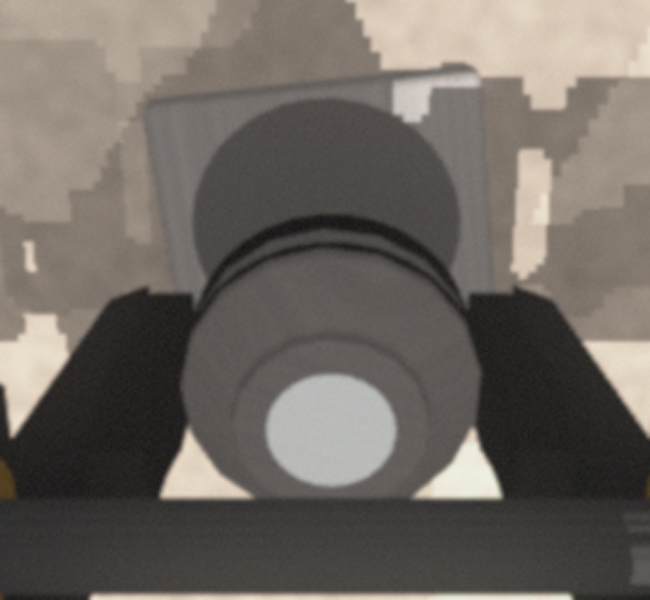

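a is gripped and level (nose top at crop (331,429)), and the four-stud disc now lies free, centred near (327,222). I compute a's offset from the TCP and refine the stand centres.

```bash
python3 - <<'E'
from h import *
d=pickle.load(open("w6.pkl","rb"));px=lambda u,v:(150+u/2.5,150+v/2.5)
print("nose",back(d,px(331,429),.04+.0519)," disc L,R,T:",back(d,px(193,215),.01),back(d,px(461,215),.01),back(d,px(327,98),.01))
d=pickle.load(open("w2.pkl","rb"));print("one",back(d,(275,187),.01))
E
```

```text
nose [ 0.443  -0.2376]  disc L,R,T: [ 0.4418 -0.2691] [ 0.4418 -0.2079] [ 0.4142 -0.2385]
one [ 0.4573 -0.0213]
```

Emit:
send_rows(
  motion=[
    {"x":-0.1,"y":1.2,"z":0,"rx":0,"ry":0,"rz":0,"jaw":4.2},
    {"x":-0.2,"y":2.5,"z":0,"rx":0,"ry":0,"rz":0,"jaw":4.2},
    {"x":-0.2,"y":4,"z":0,"rx":0,"ry":0,"rz":0,"jaw":4.2},
    {"x":-0.3,"y":4.5,"z":0,"rx":0,"ry":0,"rz":0,"jaw":4.2},
    {"x":-0.3,"y":4.5,"z":0,"rx":0,"ry":0,"rz":0,"jaw":4.2},
  ],
)

```text
clock: 12.05
tool_pos: [0.4546, -0.0688, 0.0734]
eef_rot: [-0.0, 1.0, 0.0, -0.001]
contact_force: [0.7, 0.3, -1.8]
opening: 0.539
finger_force: 20.0
```

Emit:
send_rows(
  motion=[
    {"x":-0.2,"y":3,"z":0,"rx":0,"ry":0,"rz":0,"jaw":4.2},
    {"x":0,"y":1.5,"z":0,"rx":0,"ry":0,"rz":0,"jaw":4.2},
    {"x":0,"y":0.6,"z":0,"rx":0,"ry":0,"rz":0,"jaw":4.2},
    {"x":0,"y":0,"z":0,"rx":0,"ry":0,"rz":0,"jaw":4.2},
    {"x":0,"y":0,"z":0,"rx":0,"ry":0,"rz":0,"jaw":4.2},
  ],
)

```text
clock: 12.55
tool_pos: [0.4567, -0.0213, 0.0739]
eef_rot: [0.001, 1.0, -0.001, -0.0]
contact_force: [0.2, -0.4, -1.8]
opening: 0.537
finger_force: 20.0
```

Emit:
send_rows(
  motion=[
    {"x":-0.1,"y":0,"z":1.2,"rx":0,"ry":0,"rz":0,"jaw":4.2},
    {"x":0,"y":0,"z":1.8,"rx":0,"ry":0,"rz":0,"jaw":4.2},
    {"x":0,"y":0,"z":1.0,"rx":0,"ry":0,"rz":0,"jaw":4.2},
    {"x":0,"y":0,"z":0.6,"rx":0,"ry":0,"rz":0,"jaw":4.2},
    {"x":0,"y":0,"z":0,"rx":0,"ry":0,"rz":0,"jaw":4.2},
  ],
)

```text
clock: 13.05
tool_pos: [0.459, -0.0212, 0.0284]
eef_rot: [0.0, 1.0, -0.0, -0.002]
contact_force: [-0.2, 0.3, -1.5]
opening: 0.534
finger_force: 20.0
```

Emit:
send_rows(
  motion=[
    {"x":0,"y":0,"z":0.15,"rx":0,"ry":0,"rz":0,"jaw":4.2},
    {"x":0,"y":0,"z":0.15,"rx":0,"ry":0,"rz":0,"jaw":4.2},
    {"x":0,"y":0,"z":0.05,"rx":0,"ry":0,"rz":0,"jaw":4.2},
    {"x":0,"y":0,"z":0,"rx":0,"ry":0,"rz":0,"jaw":4.2},
    {"x":0,"y":0,"z":0,"rx":0,"ry":0,"rz":0,"jaw":4.2},
  ],
)

```text
clock: 13.55
tool_pos: [0.4593, -0.0207, 0.0258]
eef_rot: [0.0, 1.0, 0.0, -0.001]
contact_force: [-0.1, 0.1, -0.7]
opening: 0.538
finger_force: 20.0
```

Emit:
send_rows(
  motion=[
    {"x":0.1,"y":-0.05,"z":0.05,"rx":0,"ry":0,"rz":0,"jaw":4.2},
    {"x":0,"y":0,"z":0.05,"rx":0,"ry":0,"rz":0,"jaw":4.2},
    {"x":0,"y":0,"z":0.05,"rx":0,"ry":0,"rz":0,"jaw":4.2},
    {"x":0,"y":0,"z":0,"rx":0,"ry":0,"rz":0,"jaw":4.2},
    {"x":0,"y":0,"z":0,"rx":0,"ry":0,"rz":0,"jaw":4.2},
  ],
)

```text
clock: 14.05
tool_pos: [0.4583, -0.0209, 0.0243]
eef_rot: [-0.0, 1.0, -0.0, -0.001]
contact_force: [-0.4, 0.2, 3.0]
opening: 0.536
finger_force: 20.0
```

Emit:
send_rows(
  motion=[
    {"x":0,"y":0,"z":0,"rx":0,"ry":0,"rz":0,"jaw":5.2},
    {"x":0,"y":0,"z":0,"rx":0,"ry":0,"rz":0,"jaw":6},
    {"x":0,"y":0,"z":0,"rx":0,"ry":0,"rz":0,"jaw":7},
    {"x":0,"y":0,"z":0,"rx":0,"ry":0,"rz":0,"jaw":8.8},
    {"x":0,"y":0,"z":0,"rx":0,"ry":0,"rz":0,"jaw":8.8},
  ],
)

```text
clock: 14.55
tool_pos: [0.4583, -0.0207, 0.024]
eef_rot: [-0.0, 1.0, 0.0, -0.001]
contact_force: [0.3, -1.3, -0.8]
opening: 0.923
finger_force: 0.0
```

Emit:
send_rows(
  motion=[
    {"x":0,"y":0,"z":-2,"rx":0,"ry":0,"rz":0,"jaw":8.8},
    {"x":0,"y":0,"z":-4.5,"rx":0,"ry":0,"rz":0,"jaw":8.8},
    {"x":0,"y":0,"z":-5,"rx":0,"ry":0,"rz":0,"jaw":8.8},
    {"x":0,"y":0,"z":-4,"rx":0,"ry":0,"rz":0,"jaw":8.8},
    {"x":0,"y":0,"z":-2,"rx":0,"ry":0,"rz":0,"jaw":8.8},
  ],
)

```text
clock: 15.05
tool_pos: [0.4594, -0.0208, 0.2021]
eef_rot: [0.0, 1.0, 0.0, 0.001]
contact_force: [0.7, -0.4, -0.6]
opening: 0.998
finger_force: 0.0
```

```bash
cat >> h.py <<'E'
def nose(d,p,z):
    "nose-top centre: flat bluish-bright blob nearest the prediction"
    u,v=proj(d,[p[0],p[1],z])[0];x,y=int(u)-25,int(v)-25
    c=cv2.GaussianBlur(d["img"][y:y+50,x:x+50].astype(np.float32),(3,3),0)
    m=((c[:,:,2]-c[:,:,0]>3)&(c.mean(2)>70)).astype(np.uint8)
    n,_,st,ce=cv2.connectedComponentsWithStats(m);out=[]
    for i in range(1,n):
        if st[i,4]>15: out.append((int(st[i,4]),back(d,ce[i]+[x,y],z)))
    return out
def disc(d,p,z=.01,r=.031,show=None):
    "fit the grey disc: rectified patch, best circle of radius r by radial gradient"
    S=4000;h=.05;g=cv2.cvtColor(rect(d,z,p[0]-h,p[0]+h,p[1]-h,p[1]+h,S),cv2.COLOR_BGR2GRAY)
    g=cv2.GaussianBlur(g,(0,0),4).astype(np.float32);a=np.radians(np.arange(0,360,3));best=[]
    for dx in np.arange(-8,8.1,.5):
        for dy in np.arange(-8,8.1,.5):
            s=lambda q:cv2.remap(g,(200-dy*4+q*S*np.sin(a)).astype(np.float32)[None],(200-dx*4+q*S*np.cos(a)).astype(np.float32)[None],1)[0]
            best.append((np.mean(np.clip(s(r+.002)-s(r-.002),0,12)),dx,dy))
    b=max(best);return round(b[0],1),[round(float(p[0]+b[1]/1e3),4),round(float(p[1]+b[2]/1e3),4)]
E
python3 - <<'E'
from h import *
d=snapshot("wrist");pickle.dump(d,open("w7.pkl","wb"));s=get_state();print(s["clock"],s["tool_pos"],s["eef_rot"])
print(nose(d,(.4575,-.0213),.04),disc(d,(.4575,-.0213)))
for n,p in(("w5",(.445,-.238)),("w2",(.4575,-.0213))):
    e=pickle.load(open(n+".pkl","rb"));print(n,nose(e,p,.04 if n=="w5" else .082),disc(e,p))
E
```

```text
15.1 [ 0.46039166 -0.02067247  0.20349583] [2.73387329e-04 9.99997195e-01 2.24934661e-04 2.34173761e-03]
[(293, array([ 0.4574, -0.0203]))] (np.float32(12.0), [0.4595, -0.0213])
w5 [(367, array([ 0.444 , -0.2383]))] (np.float32(11.6), [0.445, -0.2405])
w2 [] (np.float32(12.0), [0.461, -0.0203])
```

```bash
sed -i 's/cv2.GaussianBlur(g,(0,0),4)/cv2.GaussianBlur(g,(0,0),3)/; s/s(r+.002)-s(r-.002),0,12/s(r+.001)-s(r-.001),-5,15/; s/b=max(best);return/b=np.mean(sorted(best)[-8:],0);return/' h.py
python3 - <<'E'
from h import *
for n,p in(("w7",(.4575,-.0213)),("w2",(.4575,-.0213)),("w5",(.445,-.238))):
    e=pickle.load(open(n+".pkl","rb"));print(n,disc(e,p))
E
```

```text
w7 (np.float64(14.7), [0.4592, -0.0205])
w2 (np.float64(13.9), [0.4599, -0.0205])
w5 (np.float64(13.7), [0.4451, -0.2389])
```

Emit:
send_rows(
  motion=[
    {"x":-0.2,"y":3,"z":0,"rx":0,"ry":0,"rz":0,"jaw":8.8},
    {"x":-0.3,"y":4.5,"z":0,"rx":0,"ry":0,"rz":0,"jaw":8.8},
    {"x":-0.3,"y":4.5,"z":0,"rx":0,"ry":0,"rz":0,"jaw":8.8},
    {"x":-0.3,"y":4.5,"z":0,"rx":0,"ry":0,"rz":0,"jaw":8.8},
    {"x":-0.3,"y":4.5,"z":0,"rx":0,"ry":0,"rz":0,"jaw":8.8},
  ],
)

```text
clock: 15.6
tool_pos: [0.4722, 0.1905, 0.1983]
eef_rot: [-0.0, 1.0, -0.001, -0.001]
contact_force: [1.5, -0.6, -0.1]
opening: 1.0
finger_force: 0.0
```

Emit:
send_rows(
  motion=[
    {"x":-0.3,"y":4.5,"z":0,"rx":0,"ry":0,"rz":0,"jaw":8.8},
    {"x":-0.1,"y":3.5,"z":0,"rx":0,"ry":0,"rz":0,"jaw":8.8},
    {"x":0,"y":1.6,"z":0,"rx":0,"ry":0,"rz":0,"jaw":8.8},
    {"x":0,"y":0,"z":0,"rx":0,"ry":0,"rz":0,"jaw":8.8},
    {"x":0,"y":0,"z":0,"rx":0,"ry":0,"rz":0,"jaw":8.8},
  ],
)

```text
clock: 16.1
tool_pos: [0.4765, 0.2828, 0.1983]
eef_rot: [0.0, 1.0, -0.002, -0.001]
contact_force: [0.1, -0.4, 0.3]
opening: 1.002
finger_force: 0.0
```

```bash
python3 - <<'E'
from h import *
d=snapshot("wrist");pickle.dump(d,open("w8.pkl","wb"));s=get_state();print(s["clock"],s["tool_pos"],s["eef_rot"])
print(nose(d,(.4775,.2853),.082),disc(d,(.4775,.2853)))
E
```

```text
16.15 [0.4767765  0.28219344 0.19842456] [ 0.00105771  0.99999713 -0.0016331  -0.00139994]
[] (np.float64(13.7), [0.4791, 0.2849])
```

Emit:
send_rows(
  motion=[
    {"x":-0.05,"y":0.25,"z":2,"rx":0,"ry":0,"rz":0,"jaw":8.8},
    {"x":0,"y":0,"z":4.5,"rx":0,"ry":0,"rz":0,"jaw":8.8},
    {"x":0,"y":0,"z":4.5,"rx":0,"ry":0,"rz":0,"jaw":8},
    {"x":0,"y":0,"z":3,"rx":0,"ry":0,"rz":0,"jaw":6},
    {"x":0,"y":0,"z":1.5,"rx":0,"ry":0,"rz":0,"jaw":5},
  ],
)

```text
clock: 16.65
tool_pos: [0.4761, 0.2836, 0.0414]
eef_rot: [0.001, 1.0, -0.002, -0.003]
contact_force: [0.0, -0.7, 0.3]
opening: 0.748
finger_force: 0.0
```

Emit:
send_rows(
  motion=[
    {"x":0,"y":0,"z":0,"rx":0,"ry":0,"rz":0,"jaw":4},
    {"x":0,"y":0,"z":0,"rx":0,"ry":0,"rz":0,"jaw":3.6},
    {"x":0,"y":0,"z":0,"rx":0,"ry":0,"rz":0,"jaw":3.4},
    {"x":0,"y":0,"z":0,"rx":0,"ry":0,"rz":0,"jaw":3.4},
    {"x":0,"y":0,"z":0,"rx":0,"ry":0,"rz":0,"jaw":3.4},
  ],
)

```text
clock: 17.15
tool_pos: [0.4772, 0.2878, 0.045]
eef_rot: [0.0, 1.0, 0.0, -0.0]
contact_force: [-0.0, 0.1, 0.4]
opening: 0.39
finger_force: 0.0
```

Emit:
send_rows(
  motion=[
    {"x":0,"y":-0.25,"z":0,"rx":0,"ry":0,"rz":0,"jaw":3.4},
    {"x":0,"y":0,"z":0.1,"rx":0,"ry":0,"rz":0,"jaw":3.2},
    {"x":0,"y":0,"z":0,"rx":0,"ry":0,"rz":0,"jaw":3},
    {"x":0,"y":0,"z":0,"rx":0,"ry":0,"rz":0,"jaw":2.4},
    {"x":0,"y":0,"z":0,"rx":0,"ry":0,"rz":0,"jaw":2},
  ],
  grip_force=20,
)

```text
clock: 17.65
tool_pos: [0.4767, 0.2853, 0.043]
eef_rot: [-0.0, 1.0, 0.0, -0.001]
contact_force: [-0.1, -0.6, -0.5]
opening: 0.29
finger_force: 20.0
```

Emit:
send_rows(
  motion=[
    {"x":0,"y":0,"z":0,"rx":0,"ry":0,"rz":0,"jaw":2},
    {"x":0,"y":0,"z":0,"rx":0,"ry":0,"rz":0,"jaw":2},
    {"x":0,"y":0,"z":-0.5,"rx":0,"ry":0,"rz":0,"jaw":2},
    {"x":0,"y":0,"z":-1.5,"rx":0,"ry":0,"rz":0,"jaw":2},
    {"x":0,"y":0,"z":-3,"rx":0,"ry":0,"rz":0,"jaw":2},
  ],
)

```text
clock: 18.15
tool_pos: [0.4756, 0.2842, 0.0922]
eef_rot: [-0.0, 1.0, -0.001, -0.003]
contact_force: [-0.0, -0.3, -1.8]
opening: 0.293
finger_force: 20.0
```

Emit:
send_rows(
  motion=[
    {"x":0,"y":0,"z":-2,"rx":0,"ry":0,"rz":0,"jaw":2},
    {"x":0,"y":0,"z":-1,"rx":0,"ry":0,"rz":0,"jaw":2},
    {"x":0,"y":0,"z":0,"rx":0,"ry":0,"rz":0,"jaw":2},
    {"x":0,"y":0,"z":0,"rx":0,"ry":0,"rz":0,"jaw":2},
    {"x":0,"y":0,"z":0,"rx":0,"ry":0,"rz":0,"jaw":2},
  ],
)

```text
clock: 18.65
tool_pos: [0.4764, 0.2847, 0.122]
eef_rot: [-0.0, 1.0, -0.001, -0.002]
contact_force: [0.7, 0.6, -1.2]
opening: 0.287
finger_force: 20.0
```

Emit:
send_rows(
  motion=[
    {"x":0.2,"y":-1.5,"z":0,"rx":0,"ry":0,"rz":0,"jaw":2},
    {"x":0.2,"y":-3,"z":0,"rx":0,"ry":0,"rz":0,"jaw":2},
    {"x":0.3,"y":-4.3,"z":0,"rx":0,"ry":0,"rz":0,"jaw":2},
    {"x":0.3,"y":-4.3,"z":0,"rx":0,"ry":0,"rz":0,"jaw":2},
    {"x":0.3,"y":-4.3,"z":0,"rx":0,"ry":0,"rz":0,"jaw":2},
  ],
)

```text
clock: 19.15
tool_pos: [0.4628, 0.1084, 0.1226]
eef_rot: [-0.0, 1.0, -0.001, -0.002]
contact_force: [0.9, -0.3, -1.5]
opening: 0.289
finger_force: 20.0
```

Emit:
send_rows(
  motion=[
    {"x":0.3,"y":-4.3,"z":0,"rx":0,"ry":0,"rz":0,"jaw":2},
    {"x":0.3,"y":-4.3,"z":0,"rx":0,"ry":0,"rz":0,"jaw":2},
    {"x":0.3,"y":-4.3,"z":0,"rx":0,"ry":0,"rz":0,"jaw":2},
    {"x":0.3,"y":-4.3,"z":0,"rx":0,"ry":0,"rz":0,"jaw":2},
    {"x":0.3,"y":-4.3,"z":0,"rx":0,"ry":0,"rz":0,"jaw":2},
  ],
)

```text
clock: 19.65
tool_pos: [0.4474, -0.1062, 0.1227]
eef_rot: [0.0, 1.0, -0.0, -0.002]
contact_force: [0.5, 0.1, -2.1]
opening: 0.285
finger_force: 20.0
```

Emit:
send_rows(
  motion=[
    {"x":0.2,"y":-4.3,"z":0,"rx":0,"ry":0,"rz":0,"jaw":2},
    {"x":0.2,"y":-4.3,"z":0,"rx":0,"ry":0,"rz":0,"jaw":2},
    {"x":0,"y":-3,"z":0,"rx":0,"ry":0,"rz":0,"jaw":2},
    {"x":0,"y":-1.5,"z":0,"rx":0,"ry":0,"rz":0,"jaw":2},
    {"x":0,"y":-0.4,"z":0,"rx":0,"ry":0,"rz":0,"jaw":2},
  ],
)

```text
clock: 20.15
tool_pos: [0.443, -0.2418, 0.1222]
eef_rot: [0.002, 1.0, -0.0, -0.002]
contact_force: [0.4, -0.0, -1.4]
opening: 0.292
finger_force: 20.0
```

Emit:
send_rows(
  motion=[
    {"x":0,"y":0,"z":2,"rx":0,"ry":0,"rz":0,"jaw":2},
    {"x":0,"y":0,"z":2,"rx":0,"ry":0,"rz":0,"jaw":2},
    {"x":0,"y":0,"z":1,"rx":0,"ry":0,"rz":0,"jaw":2},
    {"x":0,"y":0,"z":0,"rx":0,"ry":0,"rz":0,"jaw":2},
    {"x":0,"y":0,"z":0,"rx":0,"ry":0,"rz":0,"jaw":2},
  ],
)

```text
clock: 20.65
tool_pos: [0.445, -0.2381, 0.0733]
eef_rot: [-0.001, 1.0, 0.0, -0.001]
contact_force: [0.4, -0.1, -1.0]
opening: 0.292
finger_force: 20.0
```

```bash
python3 - <<'E'
from h import *
d=snap("wrist","w9",x=150,y=150,w=260,h=240,k=2.5);s=get_state();print(s["clock"],s["tool_pos"],s["eef_rot"])
E
```

```text
20.7 [ 0.44526091 -0.23835075  0.07360821] [-5.28414233e-04  9.99999620e-01  9.03032932e-05 -6.86774916e-04]
```

View pics/w9.png

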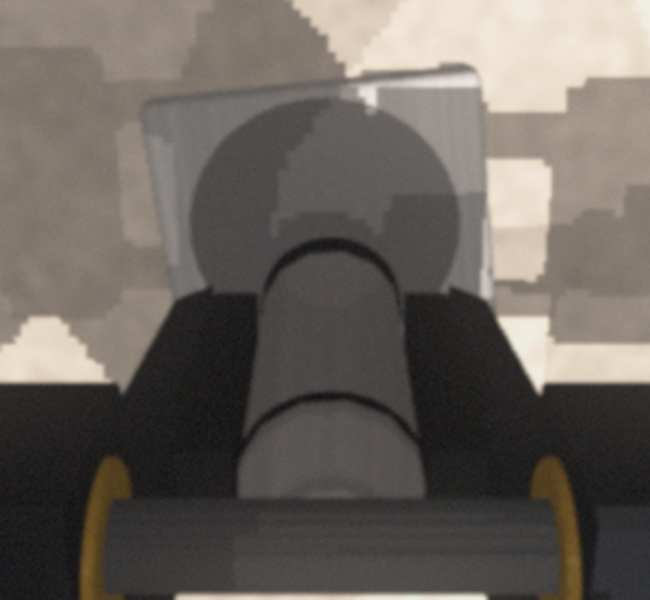

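d is upright (foot's near edge at crop (332,240)) over the four-stud disc (left 189, right 461, top 97). I work out the remaining offset.

```bash
python3 - <<'E'
from h import *
d=pickle.load(open("w9.pkl","rb"));px=lambda u,v:(150+u/2.5,150+v/2.5)
print("foot edge",back(d,px(332,239),.0406)+[.013,0],"disc",back(d,px(325,97.5),.01)+[.031,0])
d=pickle.load(open("w4.pkl","rb"));print("w4 foot",back(d,px(331,238),.0303)+[.013,0])
E
```

```text
foot edge [ 0.4476 -0.2371] disc [ 0.4452 -0.2386]
w4 foot [0.4804 0.2841]
```

Emit:
send_rows(
  motion=[
    {"x":0.15,"y":-0.05,"z":1,"rx":0,"ry":0,"rz":0,"jaw":2},
    {"x":0,"y":0,"z":1,"rx":0,"ry":0,"rz":0,"jaw":2},
    {"x":0,"y":0,"z":0.6,"rx":0,"ry":0,"rz":0,"jaw":2},
    {"x":0,"y":0,"z":0.2,"rx":0,"ry":0,"rz":0,"jaw":2},
    {"x":0,"y":0,"z":0,"rx":0,"ry":0,"rz":0,"jaw":2},
  ],
)

```text
clock: 21.2
tool_pos: [0.4432, -0.2391, 0.0446]
eef_rot: [-0.0, 1.0, 0.0, -0.001]
contact_force: [0.4, 0.5, -1.4]
opening: 0.286
finger_force: 20.0
```

Emit:
send_rows(
  motion=[
    {"x":0,"y":0,"z":0.1,"rx":0,"ry":0,"rz":0,"jaw":2},
    {"x":0,"y":0,"z":0.1,"rx":0,"ry":0,"rz":0,"jaw":2},
    {"x":0,"y":0,"z":0,"rx":0,"ry":0,"rz":0,"jaw":2},
    {"x":0,"y":0,"z":0,"rx":0,"ry":0,"rz":0,"jaw":2},
    {"x":0,"y":0,"z":0,"rx":0,"ry":0,"rz":0,"jaw":2},
  ],
)

```text
clock: 21.7
tool_pos: [0.4434, -0.2393, 0.0432]
eef_rot: [-0.0, 1.0, 0.0, -0.001]
contact_force: [0.1, 0.1, -1.1]
opening: 0.286
finger_force: 20.0
```

Emit:
send_rows(
  motion=[
    {"x":-0.05,"y":0.05,"z":0.05,"rx":0,"ry":0,"rz":0,"jaw":2},
    {"x":0,"y":0,"z":0.05,"rx":0,"ry":0,"rz":0,"jaw":2},
    {"x":0,"y":0,"z":0,"rx":0,"ry":0,"rz":0,"jaw":2},
    {"x":0,"y":0,"z":0,"rx":0,"ry":0,"rz":0,"jaw":2},
    {"x":0,"y":0,"z":0,"rx":0,"ry":0,"rz":0,"jaw":2},
  ],
)

```text
clock: 22.2
tool_pos: [0.4436, -0.2392, 0.0429]
eef_rot: [0.0, 1.0, -0.001, -0.001]
contact_force: [-1.5, -1.2, 8.2]
opening: 0.286
finger_force: 20.0
```

Emit:
send_rows(
  motion=[
    {"x":0,"y":0,"z":0,"rx":0,"ry":0,"rz":0,"jaw":2.9},
    {"x":0,"y":0,"z":0,"rx":0,"ry":0,"rz":0,"jaw":3.4},
    {"x":0,"y":0,"z":0,"rx":0,"ry":0,"rz":0,"jaw":4.5},
    {"x":0,"y":0,"z":0,"rx":0,"ry":0,"rz":0,"jaw":5.5},
    {"x":0,"y":0,"z":0,"rx":0,"ry":0,"rz":0,"jaw":6.5},
  ],
)

```text
clock: 22.7
tool_pos: [0.4438, -0.2387, 0.0419]
eef_rot: [-0.0, 1.0, 0.0, -0.001]
contact_force: [-1.1, -0.1, -0.6]
opening: 0.634
finger_force: 0.0
```

Emit:
send_rows(
  motion=[
    {"x":0,"y":0,"z":-1.5,"rx":0,"ry":0,"rz":0,"jaw":8.8},
    {"x":0,"y":0,"z":-3,"rx":0,"ry":0,"rz":0,"jaw":8.8},
    {"x":0,"y":0,"z":-4,"rx":0,"ry":0,"rz":0,"jaw":8.8},
    {"x":0,"y":0,"z":-4,"rx":0,"ry":0,"rz":0,"jaw":8.8},
    {"x":0,"y":0,"z":-3,"rx":0,"ry":0,"rz":0,"jaw":8.8},
  ],
)

```text
clock: 23.2
tool_pos: [0.4444, -0.2387, 0.1992]
eef_rot: [-0.0, 1.0, 0.0, -0.0]
contact_force: [0.9, -0.7, -0.4]
opening: 0.998
finger_force: 0.0
```

Emit:
send_rows(
  motion=[
    {"x":-1.2,"y":2.2,"z":0,"rx":0,"ry":0,"rz":0,"jaw":8.8},
    {"x":-2.2,"y":4,"z":0,"rx":0,"ry":0,"rz":0,"jaw":8.8},
    {"x":-2.2,"y":4,"z":0,"rx":0,"ry":0,"rz":0,"jaw":8.8},
    {"x":-2.2,"y":4,"z":0,"rx":0,"ry":0,"rz":0,"jaw":8.8},
    {"x":-2.2,"y":4,"z":0,"rx":0,"ry":0,"rz":0,"jaw":8.8},
  ],
)

```text
clock: 23.7
tool_pos: [0.5446, -0.0553, 0.1968]
eef_rot: [-0.0, 1.0, -0.0, -0.001]
contact_force: [0.8, -0.4, 0.6]
opening: 0.999
finger_force: 0.0
```

Emit:
send_rows(
  motion=[
    {"x":-2.2,"y":4,"z":0,"rx":0,"ry":0,"rz":0,"jaw":8.8},
    {"x":-2.2,"y":4,"z":0,"rx":0,"ry":0,"rz":0,"jaw":8.8},
    {"x":-2.2,"y":4,"z":0,"rx":0,"ry":0,"rz":0,"jaw":8.8},
    {"x":-2.2,"y":4,"z":0,"rx":0,"ry":0,"rz":0,"jaw":8.8},
    {"x":-1.2,"y":2.2,"z":0,"rx":0,"ry":0,"rz":0,"jaw":8.8},
  ],
)

```text
clock: 24.2
tool_pos: [0.6447, 0.1303, 0.1967]
eef_rot: [-0.002, 1.0, 0.002, -0.001]
contact_force: [0.1, 1.0, 1.1]
opening: 0.999
finger_force: 0.0
```

Emit:
send_rows(
  motion=[
    {"x":0,"y":0,"z":0,"rx":0,"ry":0,"rz":0,"jaw":8.8},
    {"x":0,"y":0,"z":0,"rx":0,"ry":0,"rz":0,"jaw":8.8},
    {"x":0,"y":0,"z":0,"rx":0,"ry":0,"rz":0,"jaw":8.8},
    {"x":0,"y":0,"z":0,"rx":0,"ry":0,"rz":0,"jaw":8.8},
    {"x":0,"y":0,"z":0,"rx":0,"ry":0,"rz":0,"jaw":8.8},
  ],
)

```text
clock: 24.7
tool_pos: [0.644, 0.1237, 0.1968]
eef_rot: [0.001, 1.0, -0.0, -0.001]
contact_force: [-0.2, -0.3, 0.4]
opening: 0.998
finger_force: 0.0
```

```bash
python3 - <<'E'
from h import *
d=snap("wrist","w10",x=150,y=120,w=260,h=170,k=3);s=get_state();print(s["clock"],s["tool_pos"],s["eef_rot"])
P=(.6432,.1264);print(nose(d,P,.068),disc(d,P),(proj(d,[[*P,.01],[*P,.068]])-[150,120])*3)
E
```

```text
24.75 [0.64402114 0.1240917  0.19680925] [ 5.33411577e-04  9.99999277e-01 -1.86307278e-04 -1.06183886e-03]
[(37, array([0.6415, 0.1231]))] (np.float64(13.8), [0.6443, 0.1268]) [[403.3743666  203.82954435]
 [404.61839485 260.97619682]]
```

View pics/w10.png

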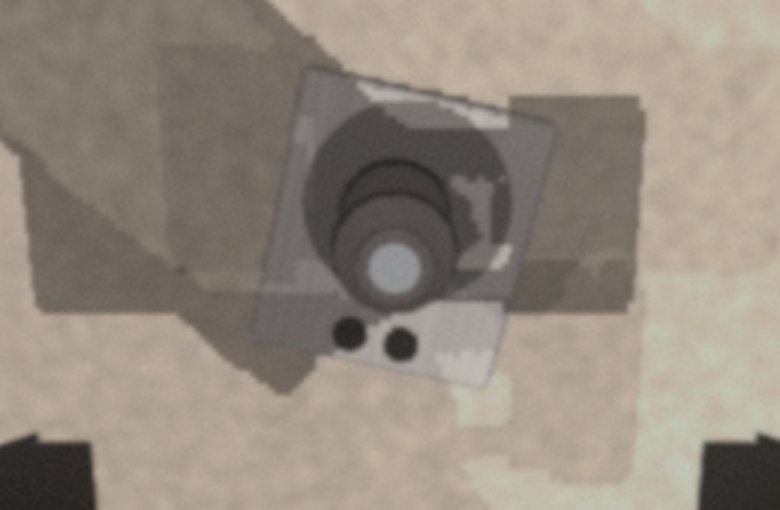

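c's nose top is at (394,268) and the two-stud disc centre at about (407,200), so c is at (0.645, 0.124). I descend and grip.

Emit:
send_rows(
  motion=[
    {"x":-0.1,"y":0,"z":3,"rx":0,"ry":0,"rz":0,"jaw":8.8},
    {"x":0,"y":0,"z":4.5,"rx":0,"ry":0,"rz":0,"jaw":8.8},
    {"x":0,"y":0,"z":4.5,"rx":0,"ry":0,"rz":0,"jaw":8},
    {"x":0,"y":0,"z":3,"rx":0,"ry":0,"rz":0,"jaw":7},
    {"x":0,"y":0,"z":1.5,"rx":0,"ry":0,"rz":0,"jaw":6},
  ],
)

```text
clock: 25.25
tool_pos: [0.643, 0.1241, 0.0288]
eef_rot: [0.0, 1.0, -0.001, -0.003]
contact_force: [0.2, 0.2, 0.2]
opening: 0.747
finger_force: 0.0
```

Emit:
send_rows(
  motion=[
    {"x":0,"y":0,"z":0,"rx":0,"ry":0,"rz":0,"jaw":5},
    {"x":0,"y":0,"z":0,"rx":0,"ry":0,"rz":0,"jaw":4.4},
    {"x":0,"y":0,"z":0,"rx":0,"ry":0,"rz":0,"jaw":4.2},
    {"x":0,"y":0,"z":0,"rx":0,"ry":0,"rz":0,"jaw":4.2},
    {"x":0,"y":0,"z":0,"rx":0,"ry":0,"rz":0,"jaw":4.2},
  ],
)

```text
clock: 25.75
tool_pos: [0.6455, 0.1254, 0.0329]
eef_rot: [-0.0, 1.0, 0.0, -0.0]
contact_force: [-0.1, 0.2, 0.4]
opening: 0.476
finger_force: 0.0
```

Emit:
send_rows(
  motion=[
    {"x":0,"y":-0.15,"z":0,"rx":0,"ry":0,"rz":0,"jaw":4},
    {"x":0,"y":0,"z":0,"rx":0,"ry":0,"rz":0,"jaw":3.6},
    {"x":0,"y":0,"z":0,"rx":0,"ry":0,"rz":0,"jaw":3.2},
    {"x":0,"y":0,"z":0,"rx":0,"ry":0,"rz":0,"jaw":2.8},
    {"x":0,"y":0,"z":0,"rx":0,"ry":0,"rz":0,"jaw":2.6},
  ],
  grip_force=20,
)

```text
clock: 26.25
tool_pos: [0.6448, 0.1235, 0.0317]
eef_rot: [-0.0, 1.0, -0.0, -0.001]
contact_force: [-0.7, -0.8, 1.3]
opening: 0.356
finger_force: 20.0
```

Emit:
send_rows(
  motion=[
    {"x":0,"y":0,"z":0,"rx":0,"ry":0,"rz":0,"jaw":2.6},
    {"x":0,"y":0,"z":-0.5,"rx":0,"ry":0,"rz":0,"jaw":2.6},
    {"x":0,"y":0,"z":-1.5,"rx":0,"ry":0,"rz":0,"jaw":2.6},
    {"x":0,"y":0,"z":-2,"rx":0,"ry":0,"rz":0,"jaw":2.6},
    {"x":0,"y":0,"z":-1,"rx":0,"ry":0,"rz":0,"jaw":2.6},
  ],
)

```text
clock: 26.75
tool_pos: [0.6458, 0.1247, 0.0842]
eef_rot: [-0.0, 1.0, 0.001, 0.0]
contact_force: [0.9, 0.9, -0.8]
opening: 0.36
finger_force: 20.0
```

Emit:
send_rows(
  motion=[
    {"x":1.2,"y":1.1,"z":0,"rx":0,"ry":0,"rz":0,"jaw":2.6},
    {"x":2.5,"y":2.4,"z":0,"rx":0,"ry":0,"rz":0,"jaw":2.6},
    {"x":3,"y":2.9,"z":0,"rx":0,"ry":0,"rz":0,"jaw":2.6},
    {"x":3,"y":2.9,"z":0,"rx":0,"ry":0,"rz":0,"jaw":2.6},
    {"x":3,"y":2.9,"z":0,"rx":0,"ry":0,"rz":0,"jaw":2.6},
  ],
)

```text
clock: 27.25
tool_pos: [0.5169, 0.247, 0.0827]
eef_rot: [0.0, 1.0, 0.001, -0.001]
contact_force: [0.8, 0.0, -0.7]
opening: 0.36
finger_force: 20.0
```

Emit:
send_rows(
  motion=[
    {"x":2.5,"y":2.4,"z":0,"rx":0,"ry":0,"rz":0,"jaw":2.6},
    {"x":1.5,"y":1.4,"z":0,"rx":0,"ry":0,"rz":0,"jaw":2.6},
    {"x":0,"y":0,"z":0,"rx":0,"ry":0,"rz":0,"jaw":2.6},
    {"x":0,"y":0,"z":0,"rx":0,"ry":0,"rz":0,"jaw":2.6},
    {"x":0,"y":0,"z":0,"rx":0,"ry":0,"rz":0,"jaw":2.6},
  ],
)

```text
clock: 27.75
tool_pos: [0.4794, 0.2822, 0.0821]
eef_rot: [0.001, 1.0, -0.0, -0.0]
contact_force: [-0.1, 0.5, -0.6]
opening: 0.358
finger_force: 20.0
```

Emit:
send_rows(
  motion=[
    {"x":0,"y":0.15,"z":1.2,"rx":0,"ry":0,"rz":0,"jaw":2.6},
    {"x":0,"y":0,"z":1.8,"rx":0,"ry":0,"rz":0,"jaw":2.6},
    {"x":0,"y":0,"z":1.2,"rx":0,"ry":0,"rz":0,"jaw":2.6},
    {"x":0,"y":0,"z":0.6,"rx":0,"ry":0,"rz":0,"jaw":2.6},
    {"x":0,"y":0,"z":0,"rx":0,"ry":0,"rz":0,"jaw":2.6},
  ],
)

```text
clock: 28.25
tool_pos: [0.4774, 0.2846, 0.0329]
eef_rot: [0.0, 1.0, -0.001, -0.002]
contact_force: [0.5, 0.3, -0.6]
opening: 0.359
finger_force: 20.0
```

Emit:
send_rows(
  motion=[
    {"x":0,"y":0,"z":0.1,"rx":0,"ry":0,"rz":0,"jaw":2.6},
    {"x":0,"y":0,"z":0.05,"rx":0,"ry":0,"rz":0,"jaw":2.6},
    {"x":0,"y":0,"z":0,"rx":0,"ry":0,"rz":0,"jaw":2.6},
    {"x":0,"y":0,"z":0,"rx":0,"ry":0,"rz":0,"jaw":2.6},
    {"x":0,"y":0,"z":0,"rx":0,"ry":0,"rz":0,"jaw":2.6},
  ],
)

```text
clock: 28.75
tool_pos: [0.4778, 0.2853, 0.0329]
eef_rot: [-0.0, 1.0, 0.0, -0.001]
contact_force: [0.1, -0.3, -0.9]
opening: 0.351
finger_force: 20.0
```

Emit:
send_rows(
  motion=[
    {"x":0,"y":0,"z":0.05,"rx":0,"ry":0,"rz":0,"jaw":2.6},
    {"x":0,"y":0,"z":0.05,"rx":0,"ry":0,"rz":0,"jaw":2.6},
    {"x":0,"y":0,"z":0.05,"rx":0,"ry":0,"rz":0,"jaw":2.6},
    {"x":0,"y":0,"z":0,"rx":0,"ry":0,"rz":0,"jaw":2.6},
    {"x":0,"y":0,"z":0,"rx":0,"ry":0,"rz":0,"jaw":2.6},
  ],
)

```text
clock: 29.25
tool_pos: [0.4777, 0.2853, 0.0317]
eef_rot: [-0.0, 1.0, 0.0, -0.001]
contact_force: [-1.4, -1.0, 5.6]
opening: 0.356
finger_force: 20.0
```

Emit:
send_rows(
  motion=[
    {"x":0,"y":0,"z":0,"rx":0,"ry":0,"rz":0,"jaw":3.6},
    {"x":0,"y":0,"z":0,"rx":0,"ry":0,"rz":0,"jaw":4.1},
    {"x":0,"y":0,"z":0,"rx":0,"ry":0,"rz":0,"jaw":5},
    {"x":0,"y":0,"z":0,"rx":0,"ry":0,"rz":0,"jaw":6},
    {"x":0,"y":0,"z":0,"rx":0,"ry":0,"rz":0,"jaw":7},
  ],
)

```text
clock: 29.75
tool_pos: [0.4777, 0.2853, 0.031]
eef_rot: [-0.0, 1.0, 0.0, -0.001]
contact_force: [0.3, 0.0, 0.6]
opening: 0.71
finger_force: 0.0
```

Emit:
send_rows(
  motion=[
    {"x":0,"y":0,"z":-1.5,"rx":0,"ry":0,"rz":0,"jaw":8.8},
    {"x":0,"y":0,"z":-3.5,"rx":0,"ry":0,"rz":0,"jaw":8.8},
    {"x":0,"y":0,"z":-4.5,"rx":0,"ry":0,"rz":0,"jaw":8.8},
    {"x":0,"y":0,"z":-4.5,"rx":0,"ry":0,"rz":0,"jaw":8.8},
    {"x":0,"y":0,"z":-2.5,"rx":0,"ry":0,"rz":0,"jaw":8.8},
  ],
)

```text
clock: 30.25
tool_pos: [0.4787, 0.2862, 0.1994]
eef_rot: [-0.0, 1.0, 0.001, 0.0]
contact_force: [1.4, -0.7, -1.1]
opening: 1.001
finger_force: 0.0
```

Emit:
send_rows(
  motion=[
    {"x":-0.8,"y":-2.3,"z":0,"rx":0,"ry":0,"rz":0,"jaw":8.8},
    {"x":-1.3,"y":-4,"z":0,"rx":0,"ry":0,"rz":0,"jaw":8.8},
    {"x":-1.3,"y":-4,"z":0,"rx":0,"ry":0,"rz":0,"jaw":8.8},
    {"x":-1.3,"y":-4,"z":0,"rx":0,"ry":0,"rz":0,"jaw":8.8},
    {"x":-1.3,"y":-4,"z":0,"rx":0,"ry":0,"rz":0,"jaw":8.8},
  ],
)

```text
clock: 30.75
tool_pos: [0.5383, 0.1005, 0.1959]
eef_rot: [-0.0, 1.0, -0.0, -0.001]
contact_force: [1.0, 0.3, -0.9]
opening: 0.998
finger_force: 0.0
```

Emit:
send_rows(
  motion=[
    {"x":-1.3,"y":-4,"z":0,"rx":0,"ry":0,"rz":0,"jaw":8.8},
    {"x":-1.3,"y":-4,"z":0,"rx":0,"ry":0,"rz":0,"jaw":8.8},
    {"x":-1.3,"y":-4,"z":0,"rx":0,"ry":0,"rz":0,"jaw":8.8},
    {"x":-1.3,"y":-4,"z":0,"rx":0,"ry":0,"rz":0,"jaw":8.8},
    {"x":-1.3,"y":-4,"z":0,"rx":0,"ry":0,"rz":0,"jaw":8.8},
  ],
)

```text
clock: 31.25
tool_pos: [0.6032, -0.0997, 0.1957]
eef_rot: [-0.0, 1.0, 0.0, -0.001]
contact_force: [0.0, 0.7, 0.4]
opening: 1.001
finger_force: 0.0
```

Emit:
send_rows(
  motion=[
    {"x":-1.2,"y":-3.4,"z":0,"rx":0,"ry":0,"rz":0,"jaw":8.8},
    {"x":-0.7,"y":-1.7,"z":0,"rx":0,"ry":0,"rz":0,"jaw":8.8},
    {"x":0,"y":0,"z":0,"rx":0,"ry":0,"rz":0,"jaw":8.8},
    {"x":0,"y":0,"z":0,"rx":0,"ry":0,"rz":0,"jaw":8.8},
    {"x":0,"y":0,"z":0,"rx":0,"ry":0,"rz":0,"jaw":8.8},
  ],
)

```text
clock: 31.75
tool_pos: [0.6217, -0.1462, 0.1959]
eef_rot: [-0.002, 1.0, 0.001, -0.001]
contact_force: [-0.3, 0.3, -0.0]
opening: 1.001
finger_force: 0.0
```

```bash
python3 - <<'E'
from h import *
d=snap("wrist","w11",x=150,y=120,w=260,h=170,k=3);s=get_state();print(s["clock"],s["tool_pos"],s["eef_rot"])
P=(.6216,-.1488);print(nose(d,P,.054),disc(d,P))
e=pickle.load(open("w10.pkl","rb"));print(nose(e,(.645,.124),.068))
E
```

```text
31.8 [ 0.62184134 -0.14635849  0.19596424] [-1.79991497e-03  9.99997534e-01  6.02858439e-04 -1.15263805e-03]
[(221, array([ 0.6198, -0.1434]))] (np.float64(13.1), [0.6209, -0.1475])
[(37, array([0.6415, 0.1231]))]
```

```bash
python3 - <<'E'
from h import *
d=pickle.load(open("w11.pkl","rb"));p=(.6198,-.1434)
u,v=proj(d,[*p,.054])[0].astype(int);g=cv2.cvtColor(d["img"],cv2.COLOR_RGB2GRAY)[v-20:v+21,u-20:u+21]
print(u,v)
for r in range(0,41,2): print(' '.join(f'{x:3d}' for x in g[r,::2]))
E
```

```text
284 200
 47  53  70  85  84  86  84  85  84  88  87  87  87  87  84  85  84  86  82  59  56
 51  69  81  84  84  87  85  86  84  87  86  88  87  88  83  85  87  85  84  81  60
 65  80  83  85  82  86  86  84  83  85  85  84  84  87  86  82  87  85  85  87  80
 75  81  80  84  85  84  83  78  76  77  84  81  77  81  81  82  84  83  85  86  85
 80  79  82  83  82  80  77  83  87  88  93  92  89  88  83  76  84  84  84  86  97
 80  78  79  82  81  79  89  93  91  90  96  96  93  93  93  84  79  82  97 113 121
 80  81  79  80  81  90  89  96 107 124 133 134 119 102  93  90  85  76  88 107 121
 79  78  80  78  87  88  96 122 144 149 150 151 150 143 116  94  86  82  79  88 115
 76  79  77  81  90  94 121 149 149 149 150 151 152 151 143 108  89  84  79  88 114
 79  78  78  82  90 100 140 149 151 149 149 150 152 150 148 129  93  86  79  86 113
 78  79  80  86  88 113 148 150 150 150 148 150 150 152 149 143 100  87  80  86 114
 78  75  75  83  89 114 148 149 150 151 149 148 153 152 150 145  99  88  82  85 112
 78  79  76  83  90 106 146 153 150 149 150 150 150 152 150 134  95  90  79  84 112
 78  76  76  79  87  92 134 148 151 151 151 147 148 149 150 122  93  92  81  89 113
 77  76  77  77  87  89 107 142 148 149 151 149 149 148 129  96  91  86  76  91 103
 80  75  77  78  83  89  91 104 129 144 148 146 139 122  96  91  88  82  77  77  98
 81  75  76  74  74  85  87  89  95 101 108 107  95  90  91  88  80  79  79  79  98
 82  76  76  75  75  75  80  86  90  88  89  90  89  86  86  82  79  77  78  92 107
 87  83  77  78  74  73  76  76  80  82  82  84  82  78  75  80  77  81  97 109 109
107  90  80  77  75  73  72  74  73  71  77  75  77  75  77  77  82  94 103 102 107
103 102 101  90  83  82  79  78  81  81  80  78  79  85  89  95  93  88  90  99 143
```

b's nose is a clean round patch at pixel (285,201), so b is at (0.6205, -0.143). I descend.

Emit:
send_rows(
  motion=[
    {"x":0.1,"y":0.35,"z":3,"rx":0,"ry":0,"rz":0,"jaw":8.8},
    {"x":0,"y":0,"z":4.5,"rx":0,"ry":0,"rz":0,"jaw":8.8},
    {"x":0,"y":0,"z":4.5,"rx":0,"ry":0,"rz":0,"jaw":8.8},
    {"x":0,"y":0,"z":3,"rx":0,"ry":0,"rz":0,"jaw":7.5},
    {"x":0,"y":0,"z":1.5,"rx":0,"ry":0,"rz":0,"jaw":6.5},
  ],
)

```text
clock: 32.3
tool_pos: [0.6189, -0.1436, 0.0281]
eef_rot: [-0.001, 1.0, 0.001, -0.003]
contact_force: [0.2, 0.8, 0.1]
opening: 0.841
finger_force: 0.0
```

Emit:
send_rows(
  motion=[
    {"x":0,"y":0,"z":0,"rx":0,"ry":0,"rz":0,"jaw":6},
    {"x":0,"y":0,"z":0,"rx":0,"ry":0,"rz":0,"jaw":5.4},
    {"x":0,"y":0,"z":0,"rx":0,"ry":0,"rz":0,"jaw":5.2},
    {"x":0,"y":0,"z":0,"rx":0,"ry":0,"rz":0,"jaw":5.2},
    {"x":0,"y":0,"z":0,"rx":0,"ry":0,"rz":0,"jaw":5.2},
  ],
)

```text
clock: 32.8
tool_pos: [0.6215, -0.1454, 0.0319]
eef_rot: [0.0, 1.0, -0.0, -0.0]
contact_force: [-0.8, 0.4, -0.4]
opening: 0.589
finger_force: 0.0
```

Emit:
send_rows(
  motion=[
    {"x":0.1,"y":0.2,"z":0.2,"rx":0,"ry":0,"rz":0,"jaw":5},
    {"x":0,"y":0,"z":0,"rx":0,"ry":0,"rz":0,"jaw":4.8},
    {"x":0,"y":0,"z":0,"rx":0,"ry":0,"rz":0,"jaw":4.2},
    {"x":0,"y":0,"z":0,"rx":0,"ry":0,"rz":0,"jaw":3.6},
    {"x":0,"y":0,"z":0,"rx":0,"ry":0,"rz":0,"jaw":3.4},
  ],
  grip_force=20,
)

```text
clock: 33.3
tool_pos: [0.6197, -0.1432, 0.0286]
eef_rot: [-0.0, 1.0, 0.0, -0.001]
contact_force: [-0.3, 0.6, -0.2]
opening: 0.444
finger_force: 20.0
```

Emit:
send_rows(
  motion=[
    {"x":0,"y":0,"z":0,"rx":0,"ry":0,"rz":0,"jaw":3.4},
    {"x":0,"y":0,"z":-0.5,"rx":0,"ry":0,"rz":0,"jaw":3.4},
    {"x":0,"y":0,"z":-1.5,"rx":0,"ry":0,"rz":0,"jaw":3.4},
    {"x":0,"y":0,"z":-2,"rx":0,"ry":0,"rz":0,"jaw":3.4},
    {"x":0,"y":0,"z":-1,"rx":0,"ry":0,"rz":0,"jaw":3.4},
  ],
)

```text
clock: 33.8
tool_pos: [0.6211, -0.143, 0.0812]
eef_rot: [-0.0, 1.0, 0.0, 0.0]
contact_force: [-0.3, 0.1, -0.9]
opening: 0.452
finger_force: 20.0
```

```bash
cat >> h.py <<'E'
def nose(d,p,z):
    u,v=proj(d,[p[0],p[1],z])[0];x,y=int(u)-16,int(v)-16
    g=cv2.GaussianBlur(cv2.cvtColor(d["img"],cv2.COLOR_RGB2GRAY)[y:y+33,x:x+33],(3,3),0)
    t,m=cv2.threshold(g,0,1,cv2.THRESH_OTSU);n,_,st,ce=cv2.connectedComponentsWithStats(m)
    return t,[(st[i].tolist(),back(d,ce[i]+[x,y],z)) for i in range(1,n) if st[i,4]>30]
E
python3 - <<'E'
from h import *
d=snapshot("wrist");pickle.dump(d,open("w12.pkl","wb"));s=get_state();print(s["clock"],s["tool_pos"],s["eef_rot"])
P=s["tool_pos"];print("b nose",nose(d,(P[0],P[1]),P[2]-.0295+.054),"three",disc(d,(.6209,-.1475)))
e=pickle.load(open("w10.pkl","rb"));print("c",nose(e,(.645,.124),.068))
e=pickle.load(open("w11.pkl","rb"));print("b",nose(e,(.62,-.143),.054))
e=pickle.load(open("w7.pkl","rb"));print("a",nose(e,(.458,-.02),.04))
E
```

```text
33.85 [ 0.62172447 -0.14312813  0.0822965 ] [-1.33688360e-05  9.99999046e-01 -1.65151470e-05  1.38113107e-03]
b nose (121.0, [([0, 0, 33, 24, 784], array([ 0.6196, -0.1434]))]) three (np.float64(10.8), [0.62, -0.1477])
c (112.0, [([8, 8, 17, 17, 239], array([0.6447, 0.1236])), ([15, 27, 18, 6, 62], array([0.656 , 0.1309]))])
b (115.0, [([6, 8, 21, 20, 341], array([ 0.6205, -0.1433]))])
a (115.0, [([4, 6, 24, 23, 431], array([ 0.4581, -0.0204]))])
```

Emit:
send_rows(
  motion=[
    {"x":-0.2,"y":1.2,"z":0,"rx":0,"ry":0,"rz":0,"jaw":3.4},
    {"x":-0.2,"y":2.8,"z":0,"rx":0,"ry":0,"rz":0,"jaw":3.4},
    {"x":-0.4,"y":4.3,"z":0,"rx":0,"ry":0,"rz":0,"jaw":3.4},
    {"x":-0.4,"y":4.6,"z":0,"rx":0,"ry":0,"rz":0,"jaw":3.4},
    {"x":-0.4,"y":4.6,"z":0,"rx":0,"ry":0,"rz":0,"jaw":3.4},
  ],
)

```text
clock: 34.35
tool_pos: [0.6352, 0.0344, 0.0779]
eef_rot: [-0.0, 1.0, 0.0, -0.002]
contact_force: [0.7, 0.6, -1.6]
opening: 0.45
finger_force: 20.0
```

Emit:
send_rows(
  motion=[
    {"x":-0.4,"y":4.6,"z":0,"rx":0,"ry":0,"rz":0,"jaw":3.4},
    {"x":-0.2,"y":3.2,"z":0,"rx":0,"ry":0,"rz":0,"jaw":3.4},
    {"x":-0.1,"y":1.7,"z":0,"rx":0,"ry":0,"rz":0,"jaw":3.4},
    {"x":0,"y":0,"z":0,"rx":0,"ry":0,"rz":0,"jaw":3.4},
    {"x":0,"y":0,"z":0,"rx":0,"ry":0,"rz":0,"jaw":3.4},
  ],
)

```text
clock: 34.85
tool_pos: [0.6426, 0.1245, 0.078]
eef_rot: [0.0, 1.0, -0.001, -0.002]
contact_force: [1.1, -1.1, -1.6]
opening: 0.45
finger_force: 20.0
```

Emit:
send_rows(
  motion=[
    {"x":0,"y":0,"z":1.2,"rx":0,"ry":0,"rz":0,"jaw":3.4},
    {"x":0,"y":0,"z":1.8,"rx":0,"ry":0,"rz":0,"jaw":3.4},
    {"x":0,"y":0,"z":1,"rx":0,"ry":0,"rz":0,"jaw":3.4},
    {"x":0,"y":0,"z":0.5,"rx":0,"ry":0,"rz":0,"jaw":3.4},
    {"x":0,"y":0,"z":0,"rx":0,"ry":0,"rz":0,"jaw":3.4},
  ],
)

```text
clock: 35.35
tool_pos: [0.642, 0.1262, 0.0323]
eef_rot: [0.0, 1.0, -0.0, -0.002]
contact_force: [-0.2, 0.6, -0.6]
opening: 0.453
finger_force: 20.0
```

Emit:
send_rows(
  motion=[
    {"x":-0.1,"y":0,"z":0.1,"rx":0,"ry":0,"rz":0,"jaw":3.4},
    {"x":0,"y":0,"z":0.1,"rx":0,"ry":0,"rz":0,"jaw":3.4},
    {"x":0,"y":0,"z":0.05,"rx":0,"ry":0,"rz":0,"jaw":3.4},
    {"x":0,"y":0,"z":0,"rx":0,"ry":0,"rz":0,"jaw":3.4},
    {"x":0,"y":0,"z":0,"rx":0,"ry":0,"rz":0,"jaw":3.4},
  ],
)

```text
clock: 35.85
tool_pos: [0.6438, 0.1268, 0.0315]
eef_rot: [-0.0, 1.0, 0.0, -0.001]
contact_force: [0.5, -0.2, -2.4]
opening: 0.447
finger_force: 20.0
```

Emit:
send_rows(
  motion=[
    {"x":0,"y":0,"z":0.05,"rx":0,"ry":0,"rz":0,"jaw":3.4},
    {"x":0,"y":0,"z":0.05,"rx":0,"ry":0,"rz":0,"jaw":3.4},
    {"x":0,"y":0,"z":0,"rx":0,"ry":0,"rz":0,"jaw":3.4},
    {"x":0,"y":0,"z":0,"rx":0,"ry":0,"rz":0,"jaw":3.4},
    {"x":0,"y":0,"z":0,"rx":0,"ry":0,"rz":0,"jaw":3.4},
  ],
)

```text
clock: 36.35
tool_pos: [0.6438, 0.1268, 0.0302]
eef_rot: [-0.0, 1.0, 0.0, -0.001]
contact_force: [-0.1, -0.4, -1.3]
opening: 0.443
finger_force: 20.0
```

Emit:
send_rows(
  motion=[
    {"x":0,"y":0,"z":0.05,"rx":0,"ry":0,"rz":0,"jaw":3.4},
    {"x":0,"y":0,"z":0.05,"rx":0,"ry":0,"rz":0,"jaw":3.4},
    {"x":0,"y":0,"z":0.05,"rx":0,"ry":0,"rz":0,"jaw":3.4},
    {"x":0,"y":0,"z":0,"rx":0,"ry":0,"rz":0,"jaw":3.4},
    {"x":0,"y":0,"z":0,"rx":0,"ry":0,"rz":0,"jaw":3.4},
  ],
)

```text
clock: 36.85
tool_pos: [0.6437, 0.1268, 0.0287]
eef_rot: [-0.0, 1.0, 0.0, -0.001]
contact_force: [0.7, -0.1, -2.0]
opening: 0.446
finger_force: 20.0
```

Emit:
send_rows(
  motion=[
    {"x":0,"y":0,"z":0.05,"rx":0,"ry":0,"rz":0,"jaw":3.4},
    {"x":0,"y":0,"z":0.03,"rx":0,"ry":0,"rz":0,"jaw":3.4},
    {"x":0,"y":0,"z":0,"rx":0,"ry":0,"rz":0,"jaw":3.4},
    {"x":0,"y":0,"z":0,"rx":0,"ry":0,"rz":0,"jaw":3.4},
    {"x":0,"y":0,"z":0,"rx":0,"ry":0,"rz":0,"jaw":3.4},
  ],
)

```text
clock: 37.35
tool_pos: [0.6438, 0.1268, 0.0287]
eef_rot: [-0.0, 1.0, -0.0, -0.001]
contact_force: [-2.2, -0.3, 5.3]
opening: 0.451
finger_force: 20.0
```

Emit:
send_rows(
  motion=[
    {"x":0,"y":0,"z":0,"rx":0,"ry":0,"rz":0,"jaw":4.4},
    {"x":0,"y":0,"z":0,"rx":0,"ry":0,"rz":0,"jaw":5},
    {"x":0,"y":0,"z":0,"rx":0,"ry":0,"rz":0,"jaw":6},
    {"x":0,"y":0,"z":0,"rx":0,"ry":0,"rz":0,"jaw":7},
    {"x":0,"y":0,"z":0,"rx":0,"ry":0,"rz":0,"jaw":8},
  ],
)

```text
clock: 37.85
tool_pos: [0.6437, 0.1268, 0.0278]
eef_rot: [-0.0, 1.0, 0.0, -0.001]
contact_force: [1.1, 0.3, 0.3]
opening: 0.811
finger_force: 0.0
```

Emit:
send_rows(
  motion=[
    {"x":0,"y":0,"z":-1.5,"rx":0,"ry":0,"rz":0,"jaw":8.8},
    {"x":0,"y":0,"z":-3.5,"rx":0,"ry":0,"rz":0,"jaw":8.8},
    {"x":0,"y":0,"z":-4.5,"rx":0,"ry":0,"rz":0,"jaw":8.8},
    {"x":0,"y":0,"z":-4.5,"rx":0,"ry":0,"rz":0,"jaw":8.8},
    {"x":0,"y":0,"z":-2.5,"rx":0,"ry":0,"rz":0,"jaw":8.8},
  ],
)

```text
clock: 38.35
tool_pos: [0.6454, 0.1279, 0.1982]
eef_rot: [-0.0, 1.0, 0.001, 0.002]
contact_force: [-0.1, -0.3, -0.1]
opening: 0.998
finger_force: 0.0
```

```bash
python3 - <<'E'
from h import *
d=snapshot("wrist");pickle.dump(d,open("w13.pkl","wb"));s=get_state();print(s["clock"],s["tool_pos"],s["eef_rot"])
print("b nose",nose(d,(.644,.127),.054),"two",disc(d,(.6441,.127)))
E
```

```text
38.4 [0.64699001 0.12868104 0.20141458] [2.20420968e-05 9.99988931e-01 2.15710754e-03 4.18132364e-03]
b nose (113.0, [([7, 7, 21, 21, 338], array([0.6445, 0.1273]))]) two (np.float64(14.5), [0.6436, 0.1273])
```

Emit:
send_rows(
  motion=[
    {"x":1.5,"y":1.4,"z":0,"rx":0,"ry":0,"rz":0,"jaw":8.8},
    {"x":3,"y":2.9,"z":0,"rx":0,"ry":0,"rz":0,"jaw":8.8},
    {"x":3.3,"y":3.2,"z":0,"rx":0,"ry":0,"rz":0,"jaw":8.8},
    {"x":3.3,"y":3.2,"z":0,"rx":0,"ry":0,"rz":0,"jaw":8.8},
    {"x":3,"y":2.8,"z":0,"rx":0,"ry":0,"rz":0,"jaw":8.8},
  ],
)

```text
clock: 38.9
tool_pos: [0.5012, 0.2634, 0.1942]
eef_rot: [-0.001, 1.0, 0.001, -0.001]
contact_force: [1.1, 0.9, -0.6]
opening: 0.999
finger_force: 0.0
```

Emit:
send_rows(
  motion=[
    {"x":2,"y":1.9,"z":0,"rx":0,"ry":0,"rz":0,"jaw":8.8},
    {"x":0.5,"y":0.5,"z":0,"rx":0,"ry":0,"rz":0,"jaw":8.8},
    {"x":0,"y":0,"z":0,"rx":0,"ry":0,"rz":0,"jaw":8.8},
    {"x":0,"y":0,"z":0,"rx":0,"ry":0,"rz":0,"jaw":8.8},
    {"x":0,"y":0,"z":0,"rx":0,"ry":0,"rz":0,"jaw":8.8},
  ],
)

```text
clock: 39.4
tool_pos: [0.4796, 0.284, 0.1931]
eef_rot: [0.002, 1.0, -0.0, -0.001]
contact_force: [0.0, -0.0, 0.1]
opening: 0.998
finger_force: 0.0
```

```bash
python3 - <<'E'
from h import *
d=snapshot("wrist");pickle.dump(d,open("w14.pkl","wb"));s=get_state();print(s["clock"],s["tool_pos"],s["eef_rot"])
print("c nose",nose(d,(.4777,.2853),.068),"plain",disc(d,(.4785,.285)))
E
```

```text
39.45 [0.47937956 0.2841906  0.19308915] [ 1.47259188e-03  9.99998529e-01 -2.96358096e-04 -8.28463067e-04]
c nose (109.0, [([8, 9, 18, 17, 249], array([0.4778, 0.2857]))]) plain (np.float64(14.5), [0.4783, 0.2849])
```

b sits within 1 mm of centre on two, and c is at (0.478, 0.2855). I fetch c.

Emit:
send_rows(
  motion=[
    {"x":0.1,"y":0.1,"z":2.7,"rx":0,"ry":0,"rz":0,"jaw":8.8},
    {"x":0,"y":0,"z":4.5,"rx":0,"ry":0,"rz":0,"jaw":8.8},
    {"x":0,"y":0,"z":4.4,"rx":0,"ry":0,"rz":0,"jaw":8},
    {"x":0,"y":0,"z":3,"rx":0,"ry":0,"rz":0,"jaw":7},
    {"x":0,"y":0,"z":1.5,"rx":0,"ry":0,"rz":0,"jaw":6},
  ],
)

```text
clock: 39.95
tool_pos: [0.4764, 0.2847, 0.0293]
eef_rot: [0.001, 1.0, -0.001, -0.002]
contact_force: [-0.6, -0.7, 0.4]
opening: 0.749
finger_force: 0.0
```

Emit:
send_rows(
  motion=[
    {"x":0,"y":0,"z":0,"rx":0,"ry":0,"rz":0,"jaw":5},
    {"x":0,"y":0,"z":0,"rx":0,"ry":0,"rz":0,"jaw":4.4},
    {"x":0,"y":0,"z":0,"rx":0,"ry":0,"rz":0,"jaw":4.2},
    {"x":0,"y":0,"z":0,"rx":0,"ry":0,"rz":0,"jaw":4.2},
    {"x":0,"y":0,"z":0,"rx":0,"ry":0,"rz":0,"jaw":4.2},
  ],
)

```text
clock: 40.45
tool_pos: [0.4773, 0.2869, 0.0332]
eef_rot: [0.0, 1.0, 0.001, -0.0]
contact_force: [0.1, -0.2, -0.0]
opening: 0.478
finger_force: 0.0
```

Emit:
send_rows(
  motion=[
    {"x":0,"y":-0.15,"z":0.1,"rx":0,"ry":0,"rz":0,"jaw":4},
    {"x":0,"y":0,"z":0,"rx":0,"ry":0,"rz":0,"jaw":3.6},
    {"x":0,"y":0,"z":0,"rx":0,"ry":0,"rz":0,"jaw":3.2},
    {"x":0,"y":0,"z":0,"rx":0,"ry":0,"rz":0,"jaw":2.8},
    {"x":0,"y":0,"z":0,"rx":0,"ry":0,"rz":0,"jaw":2.6},
  ],
  grip_force=20,
)

```text
clock: 40.95
tool_pos: [0.4767, 0.2852, 0.0313]
eef_rot: [-0.0, 1.0, 0.0, -0.001]
contact_force: [0.1, -1.2, 1.2]
opening: 0.354
finger_force: 20.0
```

Emit:
send_rows(
  motion=[
    {"x":0,"y":0,"z":0,"rx":0,"ry":0,"rz":0,"jaw":2.6},
    {"x":0,"y":0,"z":-0.5,"rx":0,"ry":0,"rz":0,"jaw":2.6},
    {"x":0,"y":0,"z":-2,"rx":0,"ry":0,"rz":0,"jaw":2.6},
    {"x":0,"y":0,"z":-2.5,"rx":0,"ry":0,"rz":0,"jaw":2.6},
    {"x":0,"y":0,"z":-1,"rx":0,"ry":0,"rz":0,"jaw":2.6},
  ],
)

```text
clock: 41.45
tool_pos: [0.4774, 0.286, 0.0931]
eef_rot: [-0.0, 1.0, 0.001, -0.0]
contact_force: [0.2, -0.5, -1.0]
opening: 0.356
finger_force: 20.0
```

Emit:
send_rows(
  motion=[
    {"x":-0.5,"y":-1.3,"z":0,"rx":0,"ry":0,"rz":0,"jaw":2.6},
    {"x":-1,"y":-3,"z":0,"rx":0,"ry":0,"rz":0,"jaw":2.6},
    {"x":-1.4,"y":-4.2,"z":0,"rx":0,"ry":0,"rz":0,"jaw":2.6},
    {"x":-1.4,"y":-4.2,"z":0,"rx":0,"ry":0,"rz":0,"jaw":2.6},
    {"x":-1.4,"y":-4.2,"z":0,"rx":0,"ry":0,"rz":0,"jaw":2.6},
  ],
)

```text
clock: 41.95
tool_pos: [0.5337, 0.1129, 0.0899]
eef_rot: [0.0, 1.0, -0.001, -0.002]
contact_force: [0.7, -0.2, -1.6]
opening: 0.356
finger_force: 20.0
```

Emit:
send_rows(
  motion=[
    {"x":-1.4,"y":-4.2,"z":0,"rx":0,"ry":0,"rz":0,"jaw":2.6},
    {"x":-1.4,"y":-4.2,"z":0,"rx":0,"ry":0,"rz":0,"jaw":2.6},
    {"x":-1.4,"y":-4.2,"z":0,"rx":0,"ry":0,"rz":0,"jaw":2.6},
    {"x":-1.4,"y":-4.2,"z":0,"rx":0,"ry":0,"rz":0,"jaw":2.6},
    {"x":-1.4,"y":-4.2,"z":0,"rx":0,"ry":0,"rz":0,"jaw":2.6},
  ],
)

```text
clock: 42.45
tool_pos: [0.6029, -0.0974, 0.0894]
eef_rot: [0.0, 1.0, -0.0, -0.002]
contact_force: [0.3, -0.0, -1.5]
opening: 0.356
finger_force: 20.0
```

Emit:
send_rows(
  motion=[
    {"x":-1,"y":-3.2,"z":0,"rx":0,"ry":0,"rz":0,"jaw":2.6},
    {"x":-0.5,"y":-2,"z":0,"rx":0,"ry":0,"rz":0,"jaw":2.6},
    {"x":0,"y":0,"z":0,"rx":0,"ry":0,"rz":0,"jaw":2.6},
    {"x":0,"y":0,"z":0,"rx":0,"ry":0,"rz":0,"jaw":2.6},
    {"x":0,"y":0,"z":0,"rx":0,"ry":0,"rz":0,"jaw":2.6},
  ],
)

```text
clock: 42.95
tool_pos: [0.6182, -0.1438, 0.0904]
eef_rot: [-0.001, 1.0, 0.001, -0.002]
contact_force: [0.3, 0.6, -1.3]
opening: 0.354
finger_force: 20.0
```

Emit:
send_rows(
  motion=[
    {"x":-0.1,"y":-0.15,"z":1.3,"rx":0,"ry":0,"rz":0,"jaw":2.6},
    {"x":0,"y":0,"z":2,"rx":0,"ry":0,"rz":0,"jaw":2.6},
    {"x":0,"y":0,"z":1.5,"rx":0,"ry":0,"rz":0,"jaw":2.6},
    {"x":0,"y":0,"z":0.5,"rx":0,"ry":0,"rz":0,"jaw":2.6},
    {"x":0,"y":0,"z":0,"rx":0,"ry":0,"rz":0,"jaw":2.6},
  ],
)

```text
clock: 43.45
tool_pos: [0.6191, -0.1466, 0.0367]
eef_rot: [-0.001, 1.0, 0.0, -0.002]
contact_force: [-0.5, 0.7, -2.4]
opening: 0.356
finger_force: 20.0
```

Emit:
send_rows(
  motion=[
    {"x":0,"y":0,"z":0,"rx":0,"ry":0,"rz":0,"jaw":2.6},
    {"x":0,"y":0,"z":0,"rx":0,"ry":0,"rz":0,"jaw":2.6},
    {"x":0,"y":0,"z":0,"rx":0,"ry":0,"rz":0,"jaw":2.6},
    {"x":0,"y":0,"z":0,"rx":0,"ry":0,"rz":0,"jaw":2.6},
    {"x":0,"y":0,"z":0,"rx":0,"ry":0,"rz":0,"jaw":2.6},
  ],
)

```text
clock: 43.95
tool_pos: [0.6199, -0.1473, 0.0382]
eef_rot: [-0.0, 1.0, 0.0, -0.001]
contact_force: [0.6, 0.8, -0.8]
opening: 0.358
finger_force: 20.0
```

Emit:
send_rows(
  motion=[
    {"x":0,"y":0,"z":0.2,"rx":0,"ry":0,"rz":0,"jaw":2.6},
    {"x":0,"y":0,"z":0.2,"rx":0,"ry":0,"rz":0,"jaw":2.6},
    {"x":0,"y":0,"z":0.1,"rx":0,"ry":0,"rz":0,"jaw":2.6},
    {"x":0,"y":0,"z":0.05,"rx":0,"ry":0,"rz":0,"jaw":2.6},
    {"x":0,"y":0,"z":0,"rx":0,"ry":0,"rz":0,"jaw":2.6},
  ],
)

```text
clock: 44.45
tool_pos: [0.6197, -0.1472, 0.0323]
eef_rot: [-0.0, 1.0, 0.0, -0.001]
contact_force: [0.6, 0.3, -1.3]
opening: 0.361
finger_force: 20.0
```

Emit:
send_rows(
  motion=[
    {"x":0,"y":0,"z":0.05,"rx":0,"ry":0,"rz":0,"jaw":2.6},
    {"x":0,"y":0,"z":0.03,"rx":0,"ry":0,"rz":0,"jaw":2.6},
    {"x":0,"y":0,"z":0,"rx":0,"ry":0,"rz":0,"jaw":2.6},
    {"x":0,"y":0,"z":0,"rx":0,"ry":0,"rz":0,"jaw":2.6},
    {"x":0,"y":0,"z":0,"rx":0,"ry":0,"rz":0,"jaw":2.6},
  ],
)

```text
clock: 44.95
tool_pos: [0.6198, -0.1472, 0.0316]
eef_rot: [-0.0, 1.0, 0.0, -0.001]
contact_force: [-0.1, -1.0, -0.8]
opening: 0.357
finger_force: 20.0
```

Emit:
send_rows(
  motion=[
    {"x":0,"y":0,"z":0.05,"rx":0,"ry":0,"rz":0,"jaw":2.6},
    {"x":0,"y":0,"z":0.03,"rx":0,"ry":0,"rz":0,"jaw":2.6},
    {"x":0,"y":0,"z":0,"rx":0,"ry":0,"rz":0,"jaw":2.6},
    {"x":0,"y":0,"z":0,"rx":0,"ry":0,"rz":0,"jaw":2.6},
    {"x":0,"y":0,"z":0,"rx":0,"ry":0,"rz":0,"jaw":2.6},
  ],
)

```text
clock: 45.45
tool_pos: [0.6199, -0.1472, 0.0313]
eef_rot: [-0.0, 1.0, -0.0, -0.001]
contact_force: [-2.1, -0.1, 6.0]
opening: 0.353
finger_force: 20.0
```

Emit:
send_rows(
  motion=[
    {"x":0,"y":0,"z":0,"rx":0,"ry":0,"rz":0,"jaw":3.6},
    {"x":0,"y":0,"z":0,"rx":0,"ry":0,"rz":0,"jaw":4.1},
    {"x":0,"y":0,"z":0,"rx":0,"ry":0,"rz":0,"jaw":5},
    {"x":0,"y":0,"z":0,"rx":0,"ry":0,"rz":0,"jaw":6},
    {"x":0,"y":0,"z":0,"rx":0,"ry":0,"rz":0,"jaw":7},
  ],
)

```text
clock: 45.95
tool_pos: [0.6198, -0.1472, 0.0307]
eef_rot: [-0.0, 1.0, 0.0, -0.001]
contact_force: [0.8, -0.8, 0.7]
opening: 0.707
finger_force: 0.0
```

Emit:
send_rows(
  motion=[
    {"x":0,"y":0,"z":-1.5,"rx":0,"ry":0,"rz":0,"jaw":8.8},
    {"x":0,"y":0,"z":-3.5,"rx":0,"ry":0,"rz":0,"jaw":8.8},
    {"x":0,"y":0,"z":-4.5,"rx":0,"ry":0,"rz":0,"jaw":8.8},
    {"x":0,"y":0,"z":-4.5,"rx":0,"ry":0,"rz":0,"jaw":8.8},
    {"x":0,"y":0,"z":-2.5,"rx":0,"ry":0,"rz":0,"jaw":8.8},
  ],
)

```text
clock: 46.45
tool_pos: [0.6218, -0.1466, 0.201]
eef_rot: [-0.0, 1.0, 0.0, 0.002]
contact_force: [0.3, 0.4, 0.8]
opening: 0.993
finger_force: 0.0
```

```bash
python3 - <<'E'
from h import *
d=snapshot("wrist");s=get_state();print(s["clock"],s["tool_pos"])
print("c nose",nose(d,(.6208,-.1476),.068),"three",disc(d,(.6208,-.1476)))
E
```

```text
46.5 [ 0.62345349 -0.1465873   0.20407916]
c nose (111.0, [([10, 8, 18, 17, 239], array([ 0.6208, -0.1467]))]) three (np.float64(13.6), [0.6209, -0.1472])
```

Emit:
send_rows(
  motion=[
    {"x":2,"y":-1,"z":-1,"rx":0,"ry":0,"rz":0,"jaw":8.8},
    {"x":4,"y":-2.2,"z":0,"rx":0,"ry":0,"rz":0,"jaw":8.8},
    {"x":4,"y":-2.2,"z":0,"rx":0,"ry":0,"rz":0,"jaw":8.8},
    {"x":4,"y":-2.2,"z":0,"rx":0,"ry":0,"rz":0,"jaw":8.8},
    {"x":3,"y":-1.5,"z":0,"rx":0,"ry":0,"rz":0,"jaw":8.8},
  ],
)

```text
clock: 47.0
tool_pos: [0.4471, -0.2399, 0.2067]
eef_rot: [0.001, 1.0, -0.001, -0.002]
contact_force: [0.7, -0.1, -0.4]
opening: 0.999
finger_force: 0.0
```

Emit:
send_rows(
  motion=[
    {"x":0.5,"y":0,"z":0,"rx":0,"ry":0,"rz":0,"jaw":8.8},
    {"x":0,"y":0,"z":0,"rx":0,"ry":0,"rz":0,"jaw":8.8},
    {"x":0,"y":0,"z":0,"rx":0,"ry":0,"rz":0,"jaw":8.8},
    {"x":0,"y":0,"z":0,"rx":0,"ry":0,"rz":0,"jaw":8.8},
    {"x":0,"y":0,"z":0,"rx":0,"ry":0,"rz":0,"jaw":8.8},
  ],
)

```text
clock: 47.5
tool_pos: [0.4464, -0.2374, 0.2063]
eef_rot: [-0.001, 1.0, 0.0, -0.0]
contact_force: [-0.3, -0.1, -0.1]
opening: 0.998
finger_force: 0.0
```

```bash
python3 - <<'E'
from h import *
d=snapshot("wrist");s=get_state();print(s["clock"],s["tool_pos"])
print("d nose",nose(d,(.445,-.239),.082),"four",disc(d,(.445,-.2388)))
t=snap("top","final","scene",x=100,y=70,w=360,h=270,k=2.2)
E
```

```text
47.55 [ 0.44615446 -0.23755677  0.20617929]
d nose (97.0, [([9, 8, 17, 16, 205], array([ 0.4443, -0.2387])), ([0, 21, 33, 12, 204], array([ 0.454 , -0.2411]))]) four (np.float64(12.7), [0.4456, -0.2389])
```

View pics/final.png

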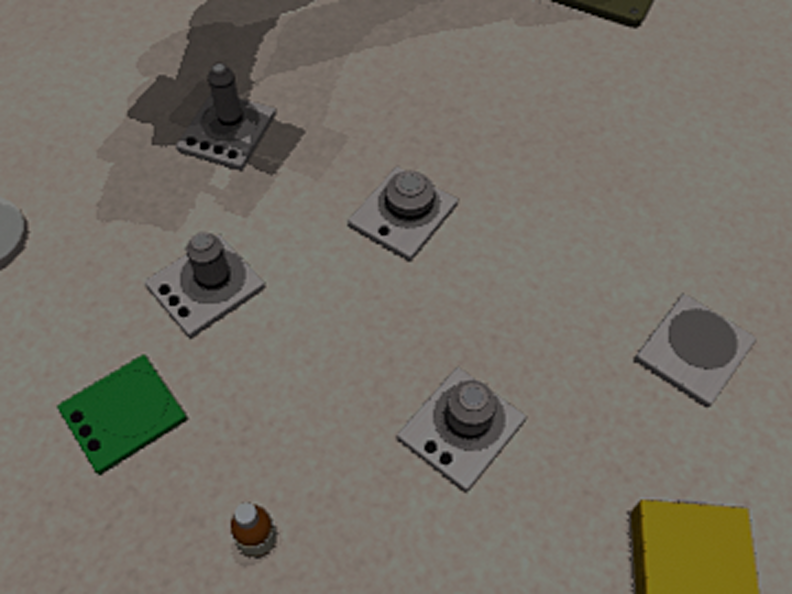

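The final picture shows a on one stud (408,200), b on two (470,405), c on three (208,262) and d on four (225,95). All are upright and within about 1.5 mm of centre. The plain stand is empty and the box is untouched.

```bash
python3 -c "
from plant import *
print(finish_job())"
```

```text
the job is handed in; nothing more can be done
None
```

All four objectives are on their own stands, upright and within about 1.5 mm of the disc centres by the wrist camera; the job was handed in at about 48 s with the slide box untouched.

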